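# Nip a pellet die in the bench screw press

### The job

Stand the steel pellet die upright in the round nest of the press's drawn-out tray without dropping it, and push the tray fully home under the screw. Then wind the screw down by pushing the capstan's spokes round, clockwise from above, until its sprung foot nips the die's plunger firmly, and let go. Stop as soon as the wheel has clearly stiffened: this is only the light pre-load, so do not force the wheel or go on to press the pellet, and leave the other things on the bench where they are.

Things in the scene. Friction and masses are not known exactly. Their poses are not given: they have to be found in the camera images.
- die_mid (a point): centre of the pellet die's cylinder, 27.5 mm above its underside; z is its upright axis. The die: a plain bright steel cylinder 52 mm across and 55 mm high, 0.75 to 1 kg, standing loose and upright on the bench, with a headed plunger on top. (The shorter, hollow steel ring nearby is not the die.)
- die: the same die, origin at the centre of its underside. Its plunger is a 16 mm rod with a flat round head, 30 mm across and 8 mm thick. The head's top is 10 to 18 mm above the cylinder's top: it depends on the charge inside and is not given. The plunger does not move in handling or when nipped
- press: bench screw press, fixed: white base 220 x 190 mm, two steel columns, white crosshead whose top is 205 mm above the bench (column nuts 210 mm), the screw through its middle. Origin on the bench, on the screw's axis. Its own -x points out of its front, where the tray comes out; +x is the way the tray goes home
- tray (a joint): how far the steel tray is pushed in, m: 0 fully out, 0.150 fully home against its stop, where the nest lies on the screw's axis. It slides along the press's x with about 3 N of friction and stays where it is left
- nest (a point): centre of the floor of the tray's round nest, 49 mm above the bench: a recess 56 mm across and 6 mm deep, edge chamfered, in the tray (80 mm wide, top 55 mm above the bench, between guide rails with tops 58 mm above the bench). The underside of a die that stands in it is at this point
- lip (a point): middle of the outer face of the tray's upright push lip (10 mm thick, 70 mm wide, across the tray, top 85 mm above the bench). The point is 71 mm above the bench and 140 mm in front of the nest's centre; push it along the press's +x
- capstan: spoked wheel on top of the screw, axis vertical. Origin on the axis at mid-height of the spokes (248 mm above the bench at first). Four steel spokes 10 mm thick along its own +x, +y, -x, -y, from the 44 mm hub to a black ball 24 mm across centred 78 mm from the axis; hub top 26 mm above the spokes. Clockwise from above lowers wheel and screw together, 16 mm a turn; it stays where it is left
- screw: the screw with foot and capstan, rising and sinking as one; origin at the capstan's centre. The foot, 122 mm below it over the home nest, is a 38 mm disc on disc springs (75 N/mm). It starts 4 to 12 mm above the plunger of a die in place. As it nips, the spokes are still at least 25 mm above the crosshead's top
- spoke (a point): point on one spoke, 55 mm from the axis. Pushed square here, the wheel takes about 8 N (0.45 N m) while running free. Once the foot bears on the plunger this grows by 3.5 N (0.19 N m) for each mm the foot's springs are squeezed, that is for each 23 degrees of turn. Firmly nipped: 11 to 14 N in all; above 15 N is too tight
- ring: bystander: hollow bright steel push-out ring, 58 mm across, 30 mm high
- jar: bystander: amber glass jar with a white cap, 60 mm across, 85 mm high
- mortar: bystander: white porcelain mortar bowl, 90 mm across, 45 mm high
- spatula: bystander: flat steel spatula lying on the bench, 150 mm long
- tipbox: bystander: green pipette tip box with a clear lid, 112 x 77 x 65 mm
- tray_weigh: bystander: shallow white weighing tray, 80 x 80 x 14 mm
- pipette: bystander: white hand pipette lying on the bench, about 250 mm long
Mind the look-alikes: they are no part of the job. What is shaped like the die but purple or turquoise is not meant.

How it is judged:
By the outcome, as a careful person would: the job done as asked, in the order asked, and still so for the second after the job is handed in, with the robot touching nothing.
It also fails if it takes over 72 s, if anything falls off the work surface, if the arm or the gripper's body presses on something with over 40 N, if the wrist force passes 120 N, or if a joint passes its speed limit or range.

### The arm

A 7-joint arm with a two-finger parallel gripper is mounted at the origin on the work surface. World frame = base frame: x ahead of the robot, y to its left, z up, the work surface at z = 0. Lengths are in m, angles in rad, forces in N, time in s.
With the tool pointing down it reaches from about 0.35 to 0.9 m from the base axis. Payload 7.2 kg.
Tool frame: the origin (TCP) lies at the centre of the arm's flange, where the gripper is bolted on; the fingertips stand 182 mm ahead of it and the grasp point (between the pads) lies 163 mm ahead of it; x points along the fingers, z is the direction in which the jaws open and shut, and the axes are right-handed (so a half turn about x gives the same grasp; the last joint's range is limited). The gripper opens to 88 mm and grips with 3 to 60 N. Pads are 20 mm wide; open, the fingers measure 115 mm over their backs; the gripper's body (75 mm by 178 mm) begins 61 mm behind the grasp point.
Start: joints at [1.226, 0.411, -0.013, 1.596, 0.006, 1.134, -0.082], TCP at [0.171, -0.601, 0.405] pointing down, gripper open.
Joint ranges: [-2.95, 2.95], [-0.29, 1.99], [-1.47, 1.44], [0.14, 2.54], [-1.03, 4.17], [0.13, 1.85], [-2.86, 2.86]. Speed limits (rad/s): [2.39, 2.39, 3.01, 3.01, 3.14, 3.14, 3.14].

### API

Orientations are given as [roll, pitch, yaw] about the fixed x, y, z axes, in that order (R = Rz(yaw) Ry(pitch) Rx(roll)).
In Python, from station import manip, optics, finder gives the robot as it stands. The module is installed in compiled form; this text tells all that it offers.
- The arm moves only by the tool carry_out, never from a script. Its argument "moves" is a list of rows, each an object of numbers: "gripper": the finger opening in cm, from 0 to 8.78; "x", "y", "z": the shift along the world's x, y, z in cm; "wx", "wy", "wz": the turn, a rotation vector about the world's x, y, z in degrees. In form: [{"gripper": .., "x": .., "y": .., "z": .., "wx": .., "wy": .., "wz": ..}, ...]. A call has 1 to 12 rows; each row shifts and turns the commanded pose from where the row before left it; what a row does not reach is not made up. A row lasts 1/8 s, in which the tool goes at most 62.5 mm and 10.7 degrees, less where a joint would pass 70% of its speed; a pose out of reach is approached as far as the arm can. A call with a gripper value outside its range is refused whole. The fingers move at their own pace and stop on an object; the grip force is fixed at half the most. Time passes only in rows, so rows that do not move let the fingers close. It gives the time, the measured TCP pose, the force and the opening at its end, in the units of the state.
- manip.observe(): the state, without advancing time (a new reading comes with each control period).
- optics.read_camera(name): name is "scene" or "side" or "wrist"; returns a dict with "image" (400x640x3 uint8, red, green, blue), "K" (3x3 intrinsics, pixels), "dist_coeffs" ([k1, k2, p1, p2, k3] as OpenCV has them; the pictures are not rectified), "camera_from_world" (4x4, takes a point from world to camera coordinates). Camera axes: x right, y up, looking along -z (the intrinsics and any distortion apply to the point x, -y, -z); pixel columns grow to the right and rows downward; lengths in m; the calibration is good to about 2 mm. A picture is of the moment at which its call begins. There is no depth.
- manip.hand_in(): hands the job in, once; it reports no verdict.
Trained networks look in the newest picture that a camera, given by its name, has taken for a name from the list of things; names that differ only in an ending like _2 or _b are one class to them, and where a whole thing is asked for, a point or a joint stands for the part that bears it (a point fixed in the world has none). Each returns a list of dicts, best first, with "p" (0 to 1); they miss things now and then, are a little off and sometimes report something else, mostly with a low value. They report only what shows in the picture. A call takes as long as a camera call. They do not tell look-alikes from the thing itself.
- finder.cut_out(label, camera): "region" (400x640 bool, what is visible of it) and "rect" ([left, top, width, height] in pixels, round what is visible of it).
The state is a dict: "t": time; "q": joint angles; "qd": joint speeds; "effort": joint torques, N m; "eef_pos": TCP position; "eef_rot": TCP orientation; "force": force on the tool from outside, world axes, zero at the start; "torque": the same for the moment, N m; "grip_width": finger opening in m.
Only numpy, scipy, OpenCV 4.12 (cv2) and the standard library are available. Lean on these libraries where they do the work, as an engineer would, in place of code of your own. Each camera call takes 0.05 s, during which the arm holds its last target.

## Working session

There is one attempt and no reset: what is moved stays moved. The work goes in short steps, Python scripts to look and compute and a tool call to move; the robot and the scene stay as the last step left them, time stands still between calls to the robot, and variables do not carry over. Pictures are saved under pics/ and viewed, and the job is handed in when it is done.

Besides the shell and the picture viewer there is one more tool, called after "Request:" in YAML: its name, and indented under it one key for each argument. carry_out: Moves the arm, as the interface text tells. Its arguments: {"type":"object","properties":{"moves":{"type":"array"}},"required":["moves"]}

```bash
mkdir -p pics; ls
cat > h.py <<'E'
import numpy as np, cv2
from station import manip, optics, finder
def snap(c,fn=None):
    r=optics.read_camera(c)
    if fn: cv2.imwrite('pics/'+fn,r['image'][:,:,::-1])
    return r
def ray(r,uv):
    K=np.array(r['K'],float);d=np.array(r['dist_coeffs'],float)
    p=cv2.undistortPoints(np.array([[uv]],float),K,d)[0,0]
    T=np.array(r['camera_from_world']);R=T[:3,:3];t=T[:3,3]
    return -R.T@t, R.T@np.array([p[0],-p[1],-1.0])
def onz(r,uv,z):
    o,d=ray(r,uv);return o+d*(z-o[2])/d[2]
def proj(r,P):
    K=np.array(r['K'],float);d=np.array(r['dist_coeffs'],float)
    T=np.array(r['camera_from_world']);P=np.atleast_2d(P)
    c=P@T[:3,:3].T+T[:3,3];c=c*[1,-1,-1]
    return cv2.projectPoints(c,np.zeros(3),np.zeros(3),K,d)[0][:,0]
E
python3 - <<'E'
from h import *
s=manip.observe();print(s)
for c in ['scene','side','wrist']:
    r=snap(c,c+'0.png');o,d=ray(r,(320,200));print(c,o.round(3),d.round(3),r['K'][0][0],r['dist_coeffs'])
    for l in ['die','press','tray','capstan','ring','lip','nest','spoke']:
        try: 
            for f in finder.cut_out(l,c)[:3]: print(l,round(f['p'],2),f['rect'])
        except Exception as e: print(l,e)
E
```

```text
pics
{'t': 0.0, 'q': array([ 1.225785  ,  0.41186011, -0.01270619,  1.59706968,  0.00560859,
        1.13429653, -0.08217995]), 'qd': array([-0.00078664, -0.00190558,  0.00095372,  0.00019097, -0.00171397,
       -0.00126786, -0.00108026]), 'effort': array([-1.98295365e-04, -5.87949157e+01,  6.41428605e-01, -2.91075557e+01,
       -5.39560255e-02,  1.83134718e-02,  1.92425687e-04]), 'eef_pos': array([ 0.17071705, -0.60099357,  0.40382318]), 'eef_rot': array([-3.06407246,  1.56919831,  1.92517096]), 'force': array([0.0125043 , 0.44173235, 0.6757713 ]), 'torque': array([0.06213529, 0.01951392, 0.01604831]), 'grip_width': 0.0875035009734835}
scene [1.183 0.612 1.222] [-0.497 -0.421 -0.759] 426.6535080616265 [-0.07754818  0.          0.          0.          0.        ]
die 0.81 [377.0, 258.8, 12.4, 20.8]
die 0.75 [358.4, 234.6, 13.6, 20.7]
die 0.59 [326.0, 279.7, 18.6, 19.3]
press 0.94 [239.4, 148.0, 105.3, 120.7]
tray 0.74 [291.7, 218.8, 55.9, 47.0]
capstan 0.82 [248.5, 151.0, 51.8, 43.8]
capstan 0.54 [240.1, 151.9, 104.5, 114.2]
ring 0.49 [356.8, 290.3, 18.1, 23.7]
lip 0.89 [288.6, 218
[... 280 characters left out ...]
0.2]
die 0.65 [229.2, 249.6, 22.0, 33.2]
press 0.73 [263.9, 137.6, 113.2, 127.6]
press 0.22 [305.6, 133.9, 61.6, 33.6]
tray 0.87 [261.4, 216.4, 65.9, 46.7]
capstan 0.72 [305.0, 138.3, 63.0, 25.3]
capstan 0.42 [260.9, 217.3, 66.5, 44.7]
ring 0.97 [210.6, 277.9, 26.1, 27.8]
ring 0.2 [319.0, 285.1, 28.6, 44.1]
ring 0.18 [264.6, 138.5, 114.1, 123.8]
lip 0.95 [262.4, 217.9, 64.8, 43.6]
nest 0.96 [262.5, 218.9, 66.5, 41.6]
nest 0.29 [304.7, 137.2, 62.9, 56.5]
spoke 0.74 [263.9, 217.6, 62.1, 46.9]
spoke 0.59 [305.9, 134.5, 62.3, 29.6]
wrist [ 0.251 -0.579  0.385] [-0.291 -0.074 -0.954] 278.0105015361833 [-0.04623699  0.          0.          0.          0.        ]
tray 0.26 [243.6, 3.1, 26.3, 78.8]
```

View pics/scene0.png

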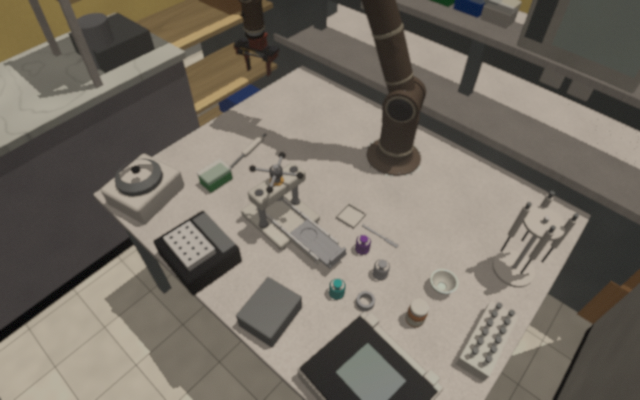

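View pics/side0.png

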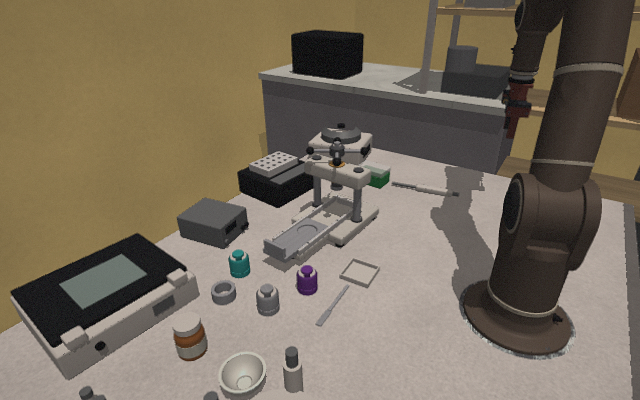

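View pics/wrist0.png

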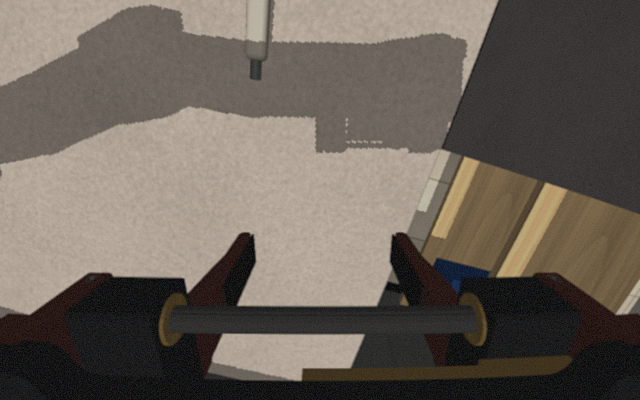

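Run:
```python
import cv2
a=cv2.imread('pics/scene0.png')[140:320,230:430];cv2.imwrite('pics/sc0z.png',cv2.resize(a,None,fx=4*.8,fy=3.2,interpolation=2))
a=cv2.imread('pics/side0.png')[120:325,190:390];cv2.imwrite('pics/sd0z.png',cv2.resize(a,None,fx=2.9,fy=2.9,interpolation=2))
```

```text
(no output)
```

View pics/sc0z.png

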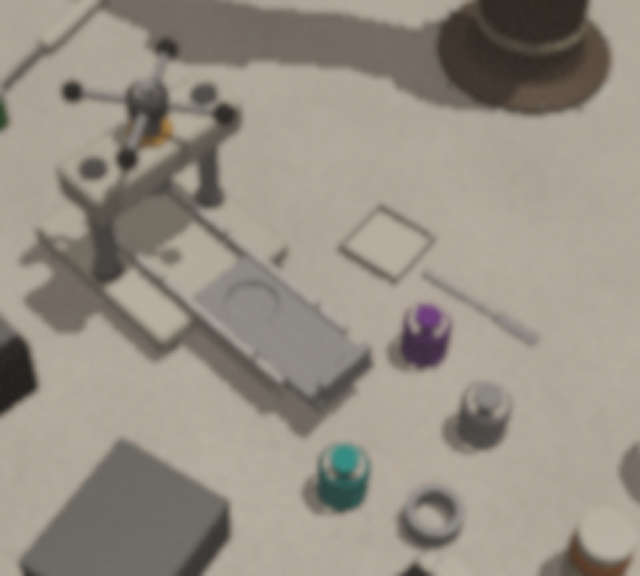

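View pics/sd0z.png

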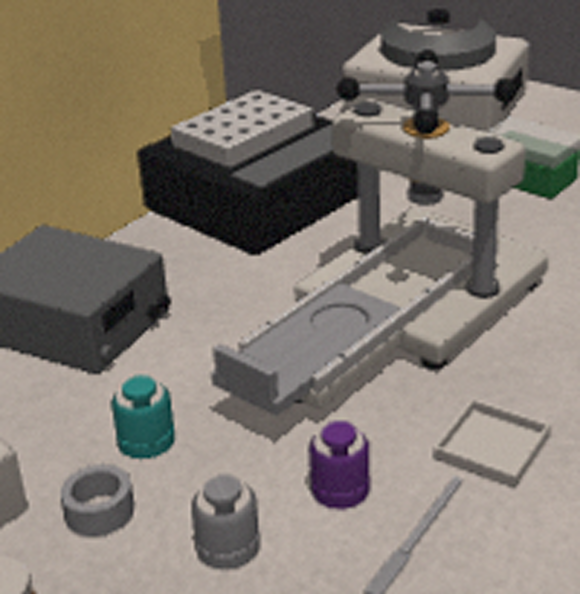

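Run:
```python
from h import *
A=snap('scene');B=snap('side')
sc=lambda x,y:(x/3.2+230-.35,y/3.2+140-.35)
sd=lambda x,y:(x/2.9+190-.35,y/2.9+120-.35)
print('die head',onz(A,sc(488,396),.069),onz(B,sd(223,487),.069))
print('nest',onz(A,sc(251,301),.055),onz(B,sd(341,317),.055))
for p in [(167,47),(72,92),(126,159),(225,115)]: print('ball sc',onz(A,sc(*p),.248).round(4))
for p in [(348,88),(427,120),(508,90),(428,60)]: print('ball sd',onz(B,sd(*p),.248).round(4))
# lip top edge corners
for p in [(306,388),(365,345)]: print('lip sc',onz(A,sc(*p),.085).round(4))
for p in [(215,352),(274,377)]: print('lip sd',onz(B,sd(*p),.085).round(4))
for c,r in(('scene',A),('side',B)):
  for f in finder.cut_out('die',c):
    m=f['region'];ys,xs=np.nonzero(m);im=r['image'][m].mean(0)
    print(c,f['p'],xs.mean(),ys.mean(),im.round(),onz(r,(xs.mean(),ys.mean()),.033).round(3))
```

```text
die head [0.49568514 0.29290457 0.069     ] [0.48878845 0.29394926 0.069     ]
nest [0.55848148 0.03227209 0.055     ] [0.55812624 0.03280923 0.055     ]
ball sc [ 0.4795 -0.155   0.248 ]
ball sc [ 0.59  -0.18   0.248]
ball sc [ 0.6173 -0.0746  0.248 ]
ball sc [ 0.5109 -0.0437  0.248 ]
ball sd [ 0.6171 -0.074   0.248 ]
ball sd [ 0.51   -0.0488  0.248 ]
ball sd [ 0.4791 -0.1535  0.248 ]
ball sd [ 0.5888 -0.182   0.248 ]
lip sc [0.6167 0.1582 0.085 ]
lip sc [0.5387 0.1692 0.085 ]
lip sd [0.5962 0.175  0.085 ]
lip sd [0.5284 0.1763 0.085 ]
scene 0.57 381.36013986013984 269.7692307692308 [114. 109. 103.] [0.496 0.295 0.033]
scene 0.56 362.2707423580786 245.1877729257642 [93. 71. 93.] [0.46  0.19  0.033]
scene 0.5 289.4936386768448 214.69629225736097 [132. 126. 117.] [ 0.529 -0.084  0.033]
side 0.83 238.56766917293234 264.07894736842104 [ 55. 100.  96.] [0.636 0.235 0.033]
side 0.78 267.5440900562852 300.9887429643527 [94. 92. 92.] [0.486 0.298 0.033]
side 0.7 306.421875 280.36160714285717 [74. 43. 87.] [0.45  0.193 0.033]
```

Run:
```python
from h import *
from scipy.spatial.transform import Rotation as Ro
A=snap('scene');B=snap('side')
for c,r in(('scene',A),('side',B)):
  for l,z in (('ring',.015),('jar',.05),('mortar',.03),('tipbox',.04),('pipette',.01),('tray_weigh',.01),('spatula',.0)):
   for f in finder.cut_out(l,c)[:1]:
    m=f['region'];ys,xs=np.nonzero(m)
    print(c,l,round(f['p'],2),onz(r,(xs.mean(),ys.mean()),z).round(3))
s=manip.observe()
R=Ro.from_euler('xyz',s['eef_rot']).as_matrix();print(R.round(3))
W=snap('wrist');T=W['camera_from_world'];print((R.T@(ray(W,(320,200))[0]-s['eef_pos'])).round(3),(R.T@ray(W,(320,200))[1]).round(3))
```

```text
scene ring 0.56 [0.61  0.32  0.015]
scene jar 0.64 [0.557 0.468 0.05 ]
scene mortar 0.93 [0.396 0.469 0.03 ]
scene tipbox 0.97 [ 0.587 -0.427  0.04 ]
scene pipette 0.73 [ 0.37  -0.469  0.01 ]
scene tray_weigh 0.64 [0.367 0.069 0.01 ]
side ring 0.68 [0.612 0.319 0.015]
side jar 0.85 [0.544 0.471 0.05 ]
side mortar 0.35 [ 0.574 -0.454  0.03 ]
side tipbox 0.69 [ 0.564 -0.435  0.04 ]
side pipette 0.88 [ 0.346 -0.471  0.01 ]
side tray_weigh 0.71 [0.366 0.073 0.01 ]
side spatula 0.65 [0.37  0.208 0.   ]
[[ 0.     0.962  0.273]
 [-0.     0.273 -0.962]
 [-1.     0.     0.   ]]
[0.02  0.083 0.   ] [ 0.954 -0.3   -0.009]
```

Request:
carry_out:
  moves:
    - {"x": 2.2, "y": 5, "z": 1, "wz": 5}
    - {"x": 2.2, "y": 5, "z": 1, "wz": 6}
    - {"x": 2.2, "y": 5, "z": 1, "wz": 6}
    - {"x": 2.2, "y": 5, "z": 1, "wz": 6}
    - {"x": 2.2, "y": 5, "z": 1, "wz": 6}
    - {"x": 2.2, "y": 5, "z": 1, "wz": 6}
    - {"x": 2.2, "y": 5, "z": 0.5, "wz": 6}
    - {"x": 2.2, "y": 5, "z": 0.5, "wz": 6}
    - {"x": 2.2, "y": 5, "z": 0, "wz": 6}
    - {"x": 2.2, "y": 5, "z": 0, "wz": 6}
    - {"x": 2.2, "y": 5, "z": 0, "wz": 6}
    - {"x": 2.2, "y": 5, "z": 0, "wz": 5.5}

```text
$.moves[0]: bad value
```

Request:
carry_out:
  moves:
    - {"x": 1, "y": 5, "z": 0}
    - {"x": 1, "y": 5, "z": -2}
    - {"x": 1, "y": 5, "z": -2}
    - {"x": 1, "y": 5, "z": -3}
    - {"x": 1, "y": 5, "z": -3}
    - {"x": 0.5, "y": 3, "z": -2}
    - {}

```text
$.moves[0]: bad value
```

```bash
cat > st.py <<'E'
from h import *
from scipy.spatial.transform import Rotation as Ro
def st():
    s=manip.observe();R=Ro.from_euler('xyz',s['eef_rot']).as_matrix()
    print('t',round(s['t'],2),'pos',s['eef_pos'].round(4),'gp',(s['eef_pos']+.163*R[:,0]).round(4),'xax',R[:,0].round(3),'jaw',np.degrees(np.arctan2(R[1,2],R[0,2])).round(2),'F',s['force'].round(2),'T',s['torque'].round(2),'w',round(s['grip_width'],4))
    return s,R
E
python3 - <<'E'
from st import *
s,R=st()
W=snap('wrist','w1.png')
for f in finder.cut_out('die','wrist'): print(f['p'],f['rect'])
print(proj(W,[[.492,.293,.069],[.492,.293,0],[.558,.0325,.055]]))
E
```

```text
t 2.4 pos [ 0.1708 -0.6012  0.4046] gp [ 0.1708 -0.6012  0.2416] xax [ 0.  0. -1.] jaw -74.14 F [ 0.18  0.1  -0.28] T [ 0.03 -0.01 -0.06] w 0.0877
[[1189.21887911  811.41248865]
 [ 170.12483888   89.17231222]
 [ 186.69788207   54.83012233]]
```

View pics/w1.png

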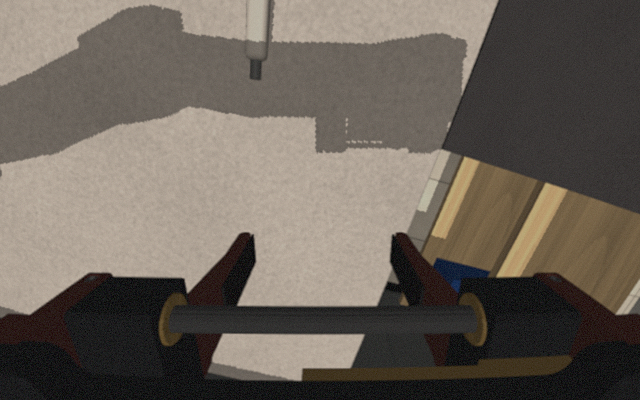

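Request:
carry_out:
  moves:
    - {"gripper": 8.7, "x": 2.2, "y": 5, "z": 1, "wx": 0, "wy": 0, "wz": 5}
    - {"gripper": 8.7, "x": 2.2, "y": 5, "z": 1, "wx": 0, "wy": 0, "wz": 6}
    - {"gripper": 8.7, "x": 2.2, "y": 5, "z": 1, "wx": 0, "wy": 0, "wz": 6}
    - {"gripper": 8.7, "x": 2.2, "y": 5, "z": 1, "wx": 0, "wy": 0, "wz": 6}
    - {"gripper": 8.7, "x": 2.2, "y": 5, "z": 1, "wx": 0, "wy": 0, "wz": 6}
    - {"gripper": 8.7, "x": 2.2, "y": 5, "z": 1, "wx": 0, "wy": 0, "wz": 6}
    - {"gripper": 8.7, "x": 2.2, "y": 5, "z": 0.5, "wx": 0, "wy": 0, "wz": 6}
    - {"gripper": 8.7, "x": 2.2, "y": 5, "z": 0.5, "wx": 0, "wy": 0, "wz": 6}
    - {"gripper": 8.7, "x": 2.2, "y": 5, "z": 0, "wx": 0, "wy": 0, "wz": 6}
    - {"gripper": 8.7, "x": 2.2, "y": 5, "z": 0, "wx": 0, "wy": 0, "wz": 6}
    - {"gripper": 8.7, "x": 2.2, "y": 5, "z": 0, "wx": 0, "wy": 0, "wz": 6}
    - {"gripper": 8.7, "x": 2.2, "y": 5, "z": 0, "wx": 0, "wy": 0, "wz": 5.5}

```text
t: 4.0
eef_pos: [0.4351, 0.0005, 0.4751]
eef_rot: [-0.384, 1.569, -0.444]
force: [0.7, -0.2, 0.2]
grip_width: 0.0872
```

Request:
carry_out:
  moves:
    - {"gripper": 8.7, "x": 1, "y": 5, "z": 0, "wx": 0, "wy": 0, "wz": 0}
    - {"gripper": 8.7, "x": 1, "y": 5, "z": -2, "wx": 0, "wy": 0, "wz": 0}
    - {"gripper": 8.7, "x": 1, "y": 5, "z": -2, "wx": 0, "wy": 0, "wz": 0}
    - {"gripper": 8.7, "x": 1, "y": 5, "z": -3, "wx": 0, "wy": 0, "wz": 0}
    - {"gripper": 8.7, "x": 1, "y": 5, "z": -3, "wx": 0, "wy": 0, "wz": 0}
    - {"gripper": 8.7, "x": 0.5, "y": 4, "z": -2, "wx": 0, "wy": 0, "wz": 0}
    - {"gripper": 8.7, "x": 0, "y": 0, "z": 0, "wx": 0, "wy": 0, "wz": 0}

```text
t: 4.88
eef_pos: [0.4887, 0.2917, 0.3529]
eef_rot: [2.936, 1.567, 2.877]
force: [-0.0, 0.3, 1.0]
grip_width: 0.0868
```

Run:
```python
from st import *
s,R=st()
W=snap('wrist','w2.png')
for f in finder.cut_out('die','wrist'): print(f['p'],f['rect'])
print(proj(W,[[.492,.293,.069],[.492,.293,0],[.558,.0325,.055]]))
```

```text
t 4.88 pos [0.4887 0.2917 0.3529] gp [0.4881 0.2919 0.1899] xax [-0.003  0.001 -1.   ] jaw -3.36 F [-0.02  0.25  1.03] T [-0.06 -0.09 -0.01] w 0.0868
0.9 [301.0, 162.8, 49.6, 55.0]
0.73 [278.3, 245.7, 44.2, 56.5]
0.66 [423.0, 207.9, 61.2, 54.8]
[[326.94492646 199.03033236]
 [326.24502872 182.41898607]
 [385.83125672 377.52140188]]
```

View pics/w2.png

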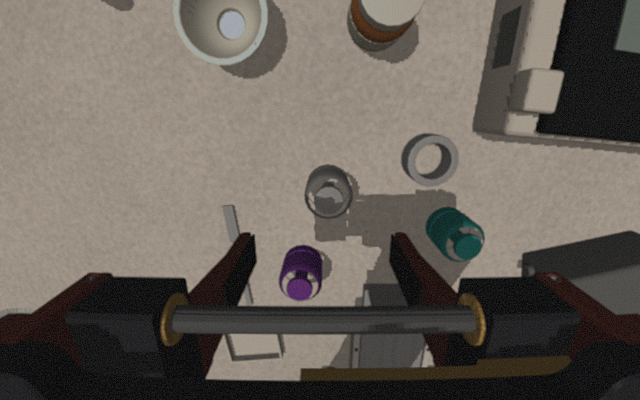

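Request:
carry_out:
  moves:
    - {"gripper": 8.7, "x": 0.45, "y": 0.1, "z": -2.5, "wx": 0, "wy": 0, "wz": 0}
    - {"gripper": 8.7, "x": 0, "y": 0, "z": -3, "wx": 0, "wy": 0, "wz": 0}
    - {"gripper": 8.7, "x": 0, "y": 0, "z": -3, "wx": 0, "wy": 0, "wz": 0}
    - {"gripper": 8.7, "x": 0, "y": 0, "z": -3, "wx": 0, "wy": 0, "wz": 0}
    - {"gripper": 8.7, "x": 0, "y": 0, "z": -2, "wx": 0, "wy": 0, "wz": 0}
    - {"gripper": 8.7, "x": 0, "y": 0, "z": 0, "wx": 0, "wy": 0, "wz": 0}

```text
t: 5.72
eef_pos: [0.4945, 0.2886, 0.2191]
eef_rot: [-2.188, 1.569, -2.252]
force: [-0.5, 0.5, 0.7]
grip_width: 0.0869
```

Run:
```python
from st import *
s,R=st()
W=snap('wrist','w3.png')
print(proj(W,[[.492,.293,.069],[.492,.293,0.055],[.492,.293,0]]))
```

```text
t 5.72 pos [0.4945 0.2886 0.2191] gp [0.4943 0.2884 0.0561] xax [-0.001 -0.001 -1.   ] jaw -3.71 F [-0.49  0.49  0.67] T [ 0.03 -0.08 -0.01] w 0.0869
[[318.18018533 267.98062864]
 [318.54066455 255.14183467]
 [319.52727206 220.08878309]]
```

View pics/w3.png

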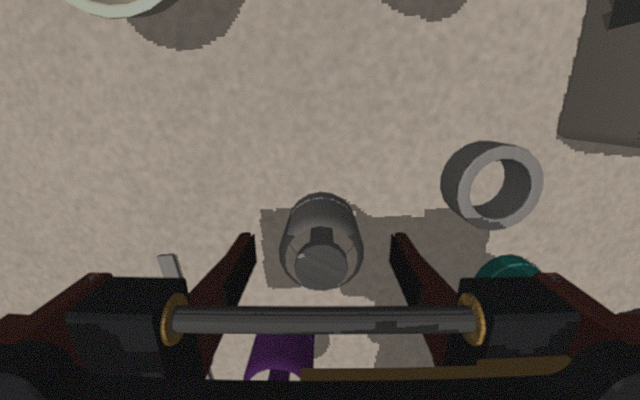

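Request:
carry_out:
  moves:
    - {"gripper": 8.7, "x": 0, "y": 0.2, "z": -1, "wx": 0, "wy": 0, "wz": 0}
    - {"gripper": 8.7, "x": 0, "y": 0, "z": 0, "wx": 0, "wy": 0, "wz": 0}

```text
t: 6.02
eef_pos: [0.4942, 0.2919, 0.2097]
eef_rot: [-0.135, 1.571, -0.198]
force: [0.1, -0.5, -0.4]
grip_width: 0.0869
```

Run:
```python
from st import *
for i in range(3):
    s,R=st()
    W=snap('wrist')
    print(proj(W,[[.493,.294,.069],[.493,.294,0]]))
```

```text
t 6.03 pos [0.4942 0.2919 0.2097] gp [0.4943 0.2919 0.0467] xax [ 0. -0. -1.] jaw -3.63 F [ 0.07 -0.5  -0.41] T [ 0.   -0.08 -0.  ] w 0.0869
[[320.25221973 282.07309024]
 [320.88823127 227.93085868]]
t 6.08 pos [0.4943 0.292  0.2099] gp [0.4943 0.292  0.0469] xax [ 0.  0. -1.] jaw -3.63 F [-0.71  0.23  0.32] T [-0.04 -0.14  0.02] w 0.0874
[[320.20479715 281.95135715]
 [320.84929819 227.90175176]]
t 6.12 pos [0.4943 0.292  0.2099] gp [0.4944 0.292  0.0469] xax [ 0.  0. -1.] jaw -3.63 F [-0.12 -0.29  0.32] T [-0.06 -0.05  0.05] w 0.0875
[[320.11204089 281.88957377]
 [320.77479291 227.89567754]]
```

Request:
carry_out:
  moves:
    - {"gripper": 8.7, "x": 0, "y": 0.2, "z": -1.3, "wx": 0, "wy": 0, "wz": 0}
    - {"gripper": 8.7, "x": 0, "y": 0, "z": 0, "wx": 0, "wy": 0, "wz": 0}
    - {"gripper": 8.7, "x": 0, "y": 0, "z": 0, "wx": 0, "wy": 0, "wz": 0}

```text
t: 6.55
eef_pos: [0.4942, 0.2938, 0.1964]
eef_rot: [-2.632, 1.57, -2.695]
force: [-0.8, 0.1, 0.7]
grip_width: 0.0872
```

Run:
```python
from st import *
s,R=st()
W=snap('wrist','w4.png')
print(proj(W,[[.493,.294,.069],[.493,.294,0]]))
```

```text
t 6.55 pos [0.4942 0.2938 0.1964] gp [0.4941 0.2938 0.0334] xax [-0.001 -0.    -1.   ] jaw -3.63 F [-0.84  0.15  0.69] T [ 0.03 -0.06 -0.02] w 0.0872
[[320.73978988 302.26221119]
 [321.31676233 238.00209036]]
```

View pics/w4.png

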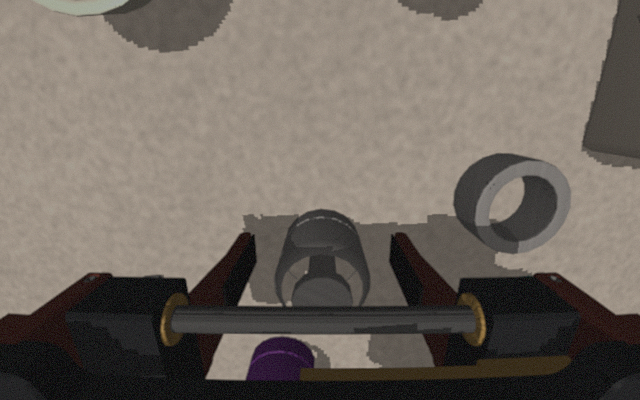

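Request:
carry_out:
  moves:
    - {"gripper": 4.5, "x": 0, "y": 0, "z": 0, "wx": 0, "wy": 0, "wz": 0}
    - {"gripper": 4.5, "x": 0, "y": 0, "z": 0, "wx": 0, "wy": 0, "wz": 0}
    - {"gripper": 4.5, "x": 0, "y": 0, "z": 0, "wx": 0, "wy": 0, "wz": 0}
    - {"gripper": 4.5, "x": 0, "y": 0, "z": 0, "wx": 0, "wy": 0, "wz": 0}
    - {"gripper": 4.5, "x": 0, "y": 0, "z": 0, "wx": 0, "wy": 0, "wz": 0}
    - {"gripper": 4.5, "x": 0, "y": 0, "z": 0, "wx": 0, "wy": 0, "wz": 0}

```text
t: 7.35
eef_pos: [0.4942, 0.2938, 0.1967]
eef_rot: [-2.411, 1.571, -2.474]
force: [-1.1, -0.2, 0.8]
grip_width: 0.0516
```

Run:
```python
from st import *
s,R=st()
W=snap('wrist')
im=W['image'][:,:,::-1].copy()
a=np.linspace(0,2*np.pi,60)
for y,c in((.294,(0,255,0)),):
  for z,r in((0,.026),(.055,.026),(.069,.015)):
    P=np.c_[.494+r*np.cos(a),y+r*np.sin(a),0*a+z]
    for u in proj(W,P): cv2.circle(im,(int(round(u[0]*1)),int(round(u[1]))),0,c,-1)
cv2.imwrite('pics/w5.png',cv2.resize(im[180:330,220:420],None,fx=4,fy=4,interpolation=0))
```

```text
t 7.35 pos [0.4942 0.2938 0.1967] gp [0.4942 0.2938 0.0337] xax [-0. -0. -1.] jaw -3.64 F [-1.08 -0.18  0.83] T [-0.09  0.23 -0.01] w 0.0516
```

View pics/w5.png

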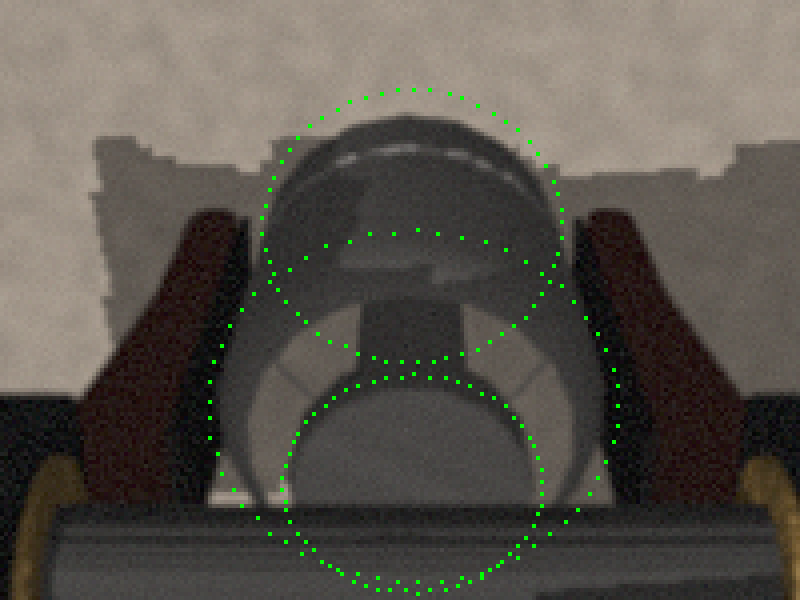

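Request:
carry_out:
  moves:
    - {"gripper": 4.5, "x": 0, "y": 0, "z": 1, "wx": 0, "wy": 0, "wz": 0}
    - {"gripper": 4.5, "x": 0, "y": 0, "z": 2, "wx": 0, "wy": 0, "wz": 0}
    - {"gripper": 4.5, "x": 0, "y": 0, "z": 3, "wx": 0, "wy": 0, "wz": 0}
    - {"gripper": 4.5, "x": 0, "y": 0, "z": 3, "wx": 0, "wy": 0, "wz": 0}
    - {"gripper": 4.5, "x": 0, "y": 0, "z": 3, "wx": 0, "wy": 0, "wz": 0}
    - {"gripper": 4.5, "x": 0, "y": 0, "z": 1, "wx": 0, "wy": 0, "wz": 0}
    - {"gripper": 4.5, "x": 0, "y": 0, "z": 0, "wx": 0, "wy": 0, "wz": 0}

```text
t: 8.28
eef_pos: [0.4942, 0.2936, 0.3271]
eef_rot: [0.182, 1.57, 0.118]
force: [-0.1, -1.6, -8.9]
grip_width: 0.0513
```

```bash
cat > ov.py <<'E'
from st import *
def ov(fn,dy,rb=.0248,zh=.0655,hz=.0337):
    s,R=st();W=snap('wrist');im=W['image'][:,:,::-1].copy()
    g=s['eef_pos']+.163*R[:,0];a=np.linspace(0,2*np.pi,60)
    for z,r in((0,rb),(.055,.026),(zh,.015)):
        P=np.c_[g[0]+r*np.cos(a),g[1]+dy+r*np.sin(a),0*a+z+g[2]-hz]
        for u in proj(W,P): cv2.circle(im,(int(round(u[0])),int(round(u[1]))),0,(0,255,0),-1)
    cv2.imwrite('pics/'+fn,cv2.resize(im[180:330,220:420],None,fx=4,fy=4,interpolation=0))
    return s,R,W
E
python3 -c "
from ov import *
ov('w6.png',-.0028)"
```

```text
t 8.28 pos [0.4942 0.2936 0.3271] gp [0.4944 0.2936 0.1641] xax [ 0.001  0.    -1.   ] jaw -3.65 F [-0.15 -1.6  -8.87] T [-0.04 -0.06 -0.02] w 0.0513
```

View pics/w6.png

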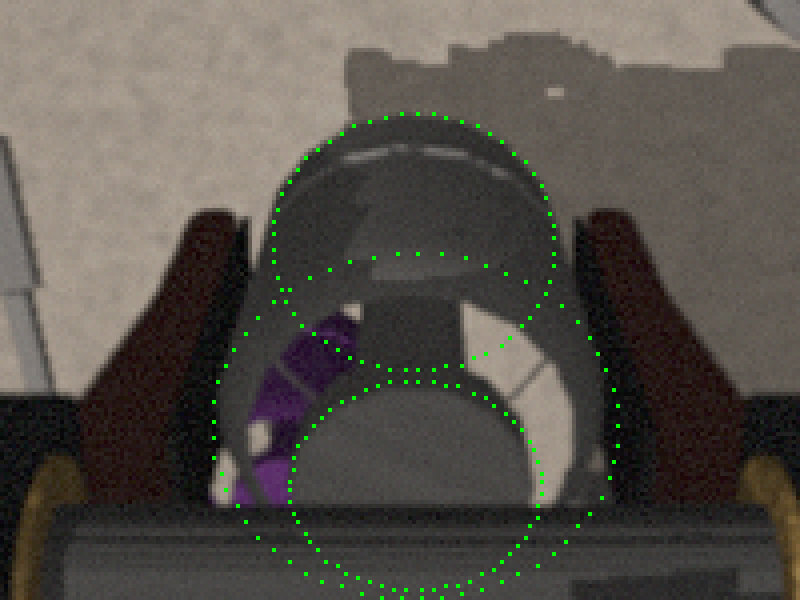

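Request:
carry_out:
  moves:
    - {"gripper": 4.5, "x": 0.3, "y": -1.4, "z": 1.5, "wx": 0, "wy": 0, "wz": 0}
    - {"gripper": 4.5, "x": 0.7, "y": -3, "z": 2, "wx": 0, "wy": 0, "wz": 0}
    - {"gripper": 4.5, "x": 0.7, "y": -3.5, "z": 2, "wx": 0, "wy": 0, "wz": 0}
    - {"gripper": 4.5, "x": 0.7, "y": -3.5, "z": 2, "wx": 0, "wy": 0, "wz": 0}
    - {"gripper": 4.5, "x": 0.7, "y": -3.5, "z": 2, "wx": 0, "wy": 0, "wz": 0}
    - {"gripper": 4.5, "x": 0.7, "y": -3.5, "z": 2, "wx": 0, "wy": 0, "wz": 0}
    - {"gripper": 4.5, "x": 0.7, "y": -3.5, "z": 2, "wx": 0, "wy": 0, "wz": 0}
    - {"gripper": 4.5, "x": 0.7, "y": -3.5, "z": 1, "wx": 0, "wy": 0, "wz": 0}
    - {"gripper": 4.5, "x": 0.7, "y": -3, "z": 1, "wx": 0, "wy": 0, "wz": 0}
    - {"gripper": 4.5, "x": 0.5, "y": -2, "z": 0, "wx": 0, "wy": 0, "wz": 0}
    - {"gripper": 4.5, "x": 0, "y": 0, "z": 0, "wx": 0, "wy": 0, "wz": 0}
    - {"gripper": 4.5, "x": 0, "y": 0, "z": 0, "wx": 0, "wy": 0, "wz": 0}

```text
t: 9.82
eef_pos: [0.5579, -0.0093, 0.4811]
eef_rot: [2.532, 1.569, 2.47]
force: [0.9, 0.4, -9.2]
grip_width: 0.0519
```

```bash
cat > nv.py <<'E'
from st import *
import sys,pickle
s,R=st();W=snap('wrist','w7.png')
pickle.dump((s,W),open('w7.pkl','wb'))
print(proj(W,[[.558,.0325,.055],[.558,.0325,.049]]))
E
python3 nv.py
```

```text
t 9.82 pos [ 0.5579 -0.0093  0.4811] gp [ 0.5577 -0.0091  0.3181] xax [-0.001  0.001 -1.   ] jaw -3.56 F [ 0.9   0.37 -9.23] T [ 0.1  -0.06  0.01] w 0.0519
[[321.23415188 143.1864275 ]
 [321.25479437 142.76060676]]
```

View pics/w7.png

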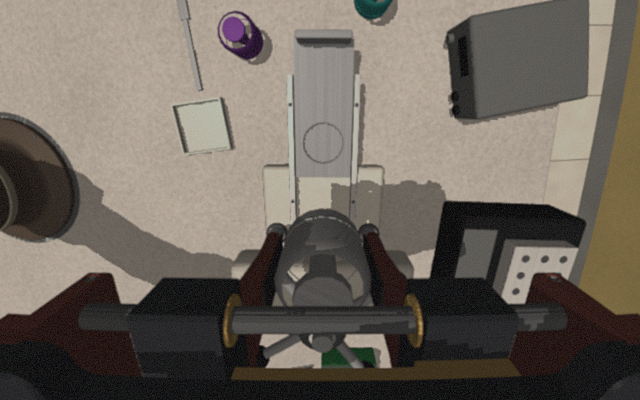

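Run:
```python
import pickle
from h import *
s,W=pickle.load(open('w7.pkl','rb'))
im=cv2.resize(W['image'][10:210,240:400][:,:,::-1],None,fx=4,fy=4,interpolation=2)
clean=im.copy()
c=np.array([.5595,.0332]);a=np.linspace(0,2*np.pi,80)
def dr(P,col):
    for u in proj(W,P): cv2.circle(im,(int((u[0]-240+.5)*4),int((u[1]-10+.5)*4)),1,col,-1)
dr(np.c_[c[0]+.028*np.cos(a),c[1]+.028*np.sin(a),0*a+.055],(0,255,0))
cv2.imwrite('pics/n1.png',np.hstack([clean[300:700],im[300:700]])[:, :][:,180:1280-150] if 0 else np.hstack([clean[380:680,180:500],im[380:680,180:500]]))
# edges
for uv in [(296,37.5),(352,37.5)]: print('lip outer?',onz(W,uv,.085).round(4))
cv2.imwrite('pics/n2.png',clean[40:640])
```

```text
lip outer? [0.5357 0.1645 0.085 ]
lip outer? [0.6036 0.1603 0.085 ]
```

View pics/n1.png

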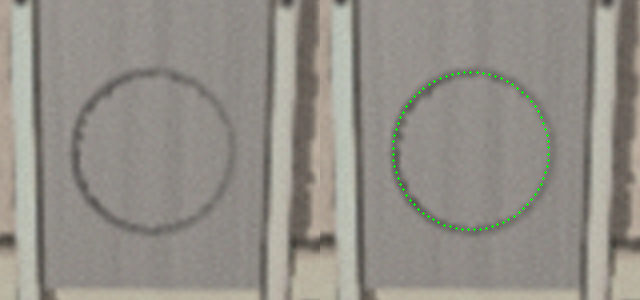

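View pics/n2.png

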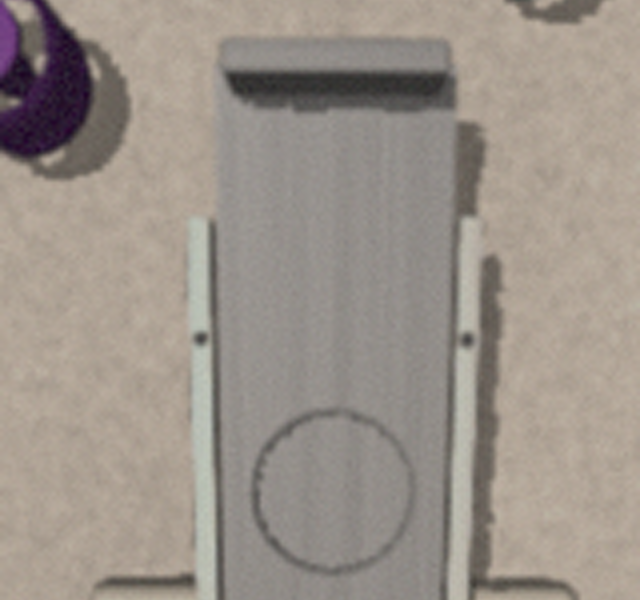

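Request:
carry_out:
  moves:
    - {"gripper": 4.5, "x": 0.1, "y": 2, "z": -0.5, "wx": 0, "wy": 0, "wz": 0}
    - {"gripper": 4.5, "x": 0.1, "y": 2.5, "z": -1.5, "wx": 0, "wy": 0, "wz": 0}
    - {"gripper": 4.5, "x": 0, "y": 0, "z": -3, "wx": 0, "wy": 0, "wz": 0}
    - {"gripper": 4.5, "x": 0, "y": 0, "z": -3.5, "wx": 0, "wy": 0, "wz": 0}
    - {"gripper": 4.5, "x": 0, "y": 0, "z": -3.5, "wx": 0, "wy": 0, "wz": 0}
    - {"gripper": 4.5, "x": 0, "y": 0, "z": -3.5, "wx": 0, "wy": 0, "wz": 0}
    - {"gripper": 4.5, "x": 0, "y": 0, "z": -3, "wx": 0, "wy": 0, "wz": 0}
    - {"gripper": 4.5, "x": 0, "y": 0, "z": -2, "wx": 0, "wy": 0, "wz": 0}
    - {"gripper": 4.5, "x": 0, "y": 0, "z": -0.8, "wx": 0, "wy": 0, "wz": 0}
    - {"gripper": 4.5, "x": 0, "y": 0, "z": 0, "wx": 0, "wy": 0, "wz": 0}
    - {"gripper": 4.5, "x": 0, "y": 0, "z": 0, "wx": 0, "wy": 0, "wz": 0}

```text
t: 11.25
eef_pos: [0.5608, 0.035, 0.2698]
eef_rot: [0.131, 1.569, 0.067]
force: [-0.5, -0.5, -9.0]
grip_width: 0.0521
```

```bash
python3 -c "
from ov import *
s,R,W=ov('w8.png',-.0028)
print(onz(W,(323.75,29.5),.085))
import pickle
s,W=pickle.load(open('w7.pkl','rb'));print(onz(W,(323.75,29.5),.085))
"
```

```text
t 11.25 pos [0.5608 0.035  0.2698] gp [0.5611 0.0351 0.1068] xax [ 0.002  0.    -1.   ] jaw -3.64 F [-0.47 -0.46 -9.  ] T [ 0.   -0.09 -0.06] w 0.0521
[0.5694191  0.16061334 0.085     ]
[0.56988797 0.17116079 0.085     ]
```

View pics/w8.png

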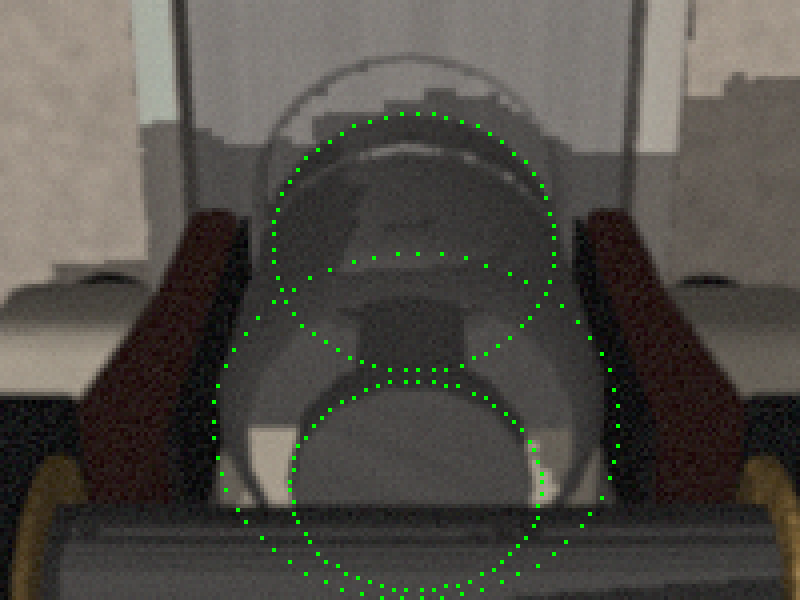

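Request:
carry_out:
  moves:
    - {"gripper": 4.5, "x": -0.13, "y": 0.08, "z": -1, "wx": 0, "wy": 0, "wz": 0}
    - {"gripper": 4.5, "x": 0, "y": 0, "z": 0, "wx": 0, "wy": 0, "wz": 0}
    - {"gripper": 4.5, "x": 0, "y": 0, "z": 0, "wx": 0, "wy": 0, "wz": 0}

```text
t: 11.68
eef_pos: [0.5589, 0.0356, 0.2586]
eef_rot: [-3.137, 1.571, 3.082]
force: [0.5, -0.6, -8.4]
grip_width: 0.0514
```

```bash
python3 -c "
from st import *
s,R=st();W=snap('wrist');im=W['image'][:,:,::-1].copy()
g=s['eef_pos']+.163*R[:,0];a=np.linspace(0,2*np.pi,90)
big=cv2.resize(im[180:330,220:420],None,fx=4,fy=4,interpolation=0)
def dr(P,c):
    for u in proj(W,P): cv2.circle(big,(int((u[0]-220+.5)*4),int((u[1]-180+.5)*4)),1,c,-1)
dr(np.c_[.5597+.028*np.cos(a),.0332+.028*np.sin(a),0*a+.055],(0,0,255))
dr(np.c_[g[0]+.0248*np.cos(a),g[1]-.0028+.0248*np.sin(a),0*a+g[2]-.0337],(0,255,0))
cv2.imwrite('pics/w9.png',big)
"
```

```text
t 11.68 pos [0.5589 0.0356 0.2586] gp [0.5589 0.0356 0.0956] xax [-0.  0. -1.] jaw -3.64 F [ 0.53 -0.64 -8.36] T [-0.03 -0.07  0.  ] w 0.0514
```

View pics/w9.png

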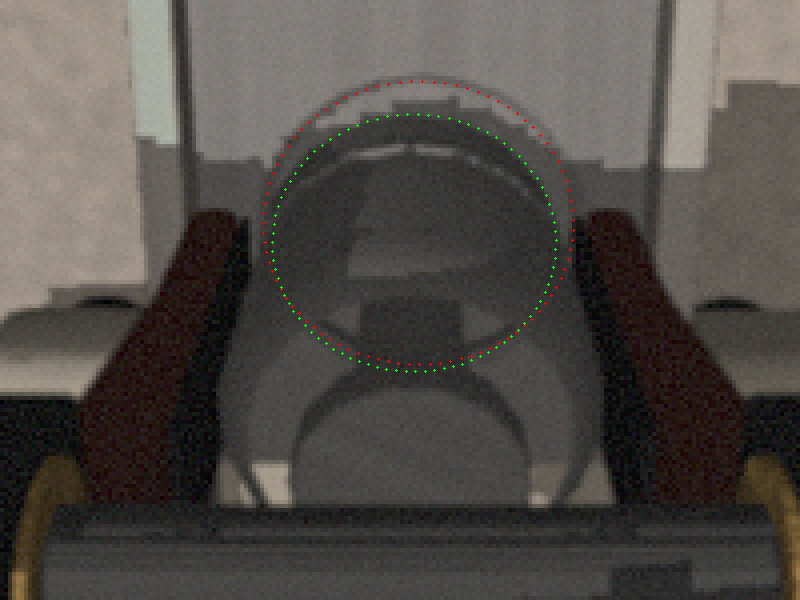

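Request:
carry_out:
  moves:
    - {"gripper": 4.5, "x": 0.07, "y": 0.03, "z": -0.4, "wx": 0, "wy": 0, "wz": 0}
    - {"gripper": 4.5, "x": 0, "y": 0, "z": -0.3, "wx": 0, "wy": 0, "wz": 0}
    - {"gripper": 4.5, "x": 0, "y": 0, "z": -0.2, "wx": 0, "wy": 0, "wz": 0}
    - {"gripper": 4.5, "x": 0, "y": 0, "z": 0, "wx": 0, "wy": 0, "wz": 0}

```text
t: 12.22
eef_pos: [0.5596, 0.0359, 0.2494]
eef_rot: [-3.093, 1.57, 3.126]
force: [-0.3, 0.9, -8.3]
grip_width: 0.0517
```

Request:
carry_out:
  moves:
    - {"gripper": 4.5, "x": 0, "y": 0, "z": -0.15, "wx": 0, "wy": 0, "wz": 0}
    - {"gripper": 4.5, "x": 0, "y": 0, "z": -0.15, "wx": 0, "wy": 0, "wz": 0}
    - {"gripper": 4.5, "x": 0, "y": 0, "z": 0, "wx": 0, "wy": 0, "wz": 0}
    - {"gripper": 4.5, "x": 0, "y": 0, "z": 0, "wx": 0, "wy": 0, "wz": 0}

```text
t: 12.72
eef_pos: [0.5597, 0.0359, 0.2467]
eef_rot: [-0.002, 1.571, -0.066]
force: [-1.1, -0.4, -9.5]
grip_width: 0.0518
```

Request:
carry_out:
  moves:
    - {"gripper": 4.5, "x": 0, "y": 0, "z": -0.1, "wx": 0, "wy": 0, "wz": 0}
    - {"gripper": 4.5, "x": 0, "y": 0, "z": 0, "wx": 0, "wy": 0, "wz": 0}
    - {"gripper": 4.5, "x": 0, "y": 0, "z": 0, "wx": 0, "wy": 0, "wz": 0}

```text
t: 13.1
eef_pos: [0.5597, 0.0359, 0.2457]
eef_rot: [0.061, 1.571, -0.002]
force: [0.2, -0.8, -8.0]
grip_width: 0.0513
```

Request:
carry_out:
  moves:
    - {"gripper": 4.5, "x": 0, "y": 0, "z": -0.1, "wx": 0, "wy": 0, "wz": 0}
    - {"gripper": 4.5, "x": 0, "y": 0, "z": 0, "wx": 0, "wy": 0, "wz": 0}
    - {"gripper": 4.5, "x": 0, "y": 0, "z": 0, "wx": 0, "wy": 0, "wz": 0}

```text
t: 13.48
eef_pos: [0.5597, 0.036, 0.2457]
eef_rot: [-0.795, 1.57, -0.859]
force: [-3.5, -0.8, 5.3]
grip_width: 0.0517
```

```bash
python3 -c "
from ov import *
s,R,W=ov('w10.png',-.0028)
cv2.imwrite('pics/w10.png',W['image'][:,:,::-1])"
```

```text
t 13.47 pos [0.5597 0.036  0.2457] gp [0.5598 0.0359 0.0827] xax [ 0.001 -0.001 -1.   ] jaw -3.64 F [-3.53 -0.76  5.33] T [-0.25  1.1  -0.04] w 0.0517
```

View pics/w10.png

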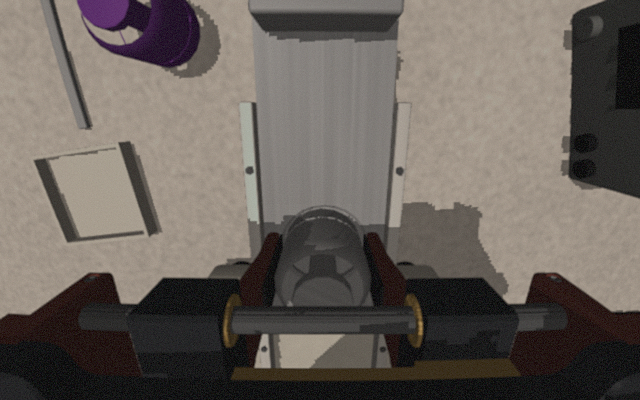

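Request:
carry_out:
  moves:
    - {"gripper": 5.6, "x": 0, "y": 0, "z": 0.05, "wx": 0, "wy": 0, "wz": 0}
    - {"gripper": 7, "x": 0, "y": 0, "z": 0, "wx": 0, "wy": 0, "wz": 0}
    - {"gripper": 8, "x": 0, "y": 0, "z": 0, "wx": 0, "wy": 0, "wz": 0}
    - {"gripper": 8, "x": 0, "y": 0, "z": 0, "wx": 0, "wy": 0, "wz": 0}
    - {"gripper": 8, "x": 0, "y": 0, "z": 2, "wx": 0, "wy": 0, "wz": 0}
    - {"gripper": 8, "x": 0, "y": 0, "z": 4, "wx": 0, "wy": 0, "wz": 0}
    - {"gripper": 8, "x": 0, "y": 0, "z": 4, "wx": 0, "wy": 0, "wz": 0}
    - {"gripper": 8, "x": 0, "y": 0, "z": 1, "wx": 0, "wy": 0, "wz": 0}

```text
t: 14.52
eef_pos: [0.5603, 0.0365, 0.359]
eef_rot: [0.102, 1.566, 0.039]
force: [0.2, -0.4, -0.2]
grip_width: 0.0802
```

```bash
python3 -c "
from st import *
s,R=st();W=snap('wrist');im=W['image'][:,:,::-1].copy()
a=np.linspace(0,2*np.pi,90)
big=cv2.resize(im[150:350,200:440],None,fx=3,fy=3,interpolation=0)
def dr(P,c):
    for u in proj(W,P): cv2.circle(big,(int((u[0]-200+.5)*3),int((u[1]-150+.5)*3)),1,c,-1)
for z,r in ((.049,.0248),(.104,.026),(.1145,.015)): dr(np.c_[.5597+r*np.cos(a),.0332+r*np.sin(a),0*a+z],(0,255,0))
dr(np.c_[.5597+.028*np.cos(a),.0332+.028*np.sin(a),0*a+.055],(0,0,255))
cv2.imwrite('pics/w11.png',big)
"
```

```text
t 14.53 pos [0.5603 0.0365 0.359 ] gp [0.5611 0.0365 0.196 ] xax [ 0.005  0.    -1.   ] jaw -3.63 F [ 0.24 -0.36 -0.21] T [-0.04 -0.02  0.02] w 0.0802
```

View pics/w11.png

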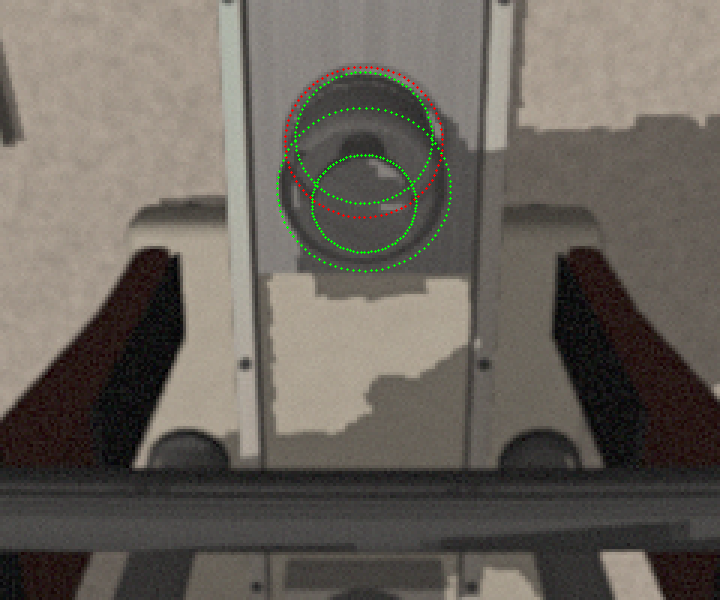

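Request:
carry_out:
  moves:
    - {"gripper": 0, "x": 0.2, "y": 3, "z": 0, "wx": 0, "wy": 0, "wz": 0}
    - {"gripper": 0, "x": 0.2, "y": 5, "z": 0, "wx": 0, "wy": 0, "wz": 0}
    - {"gripper": 0, "x": 0.2, "y": 5, "z": 0, "wx": 0, "wy": 0, "wz": 0}
    - {"gripper": 0, "x": 0.2, "y": 4, "z": -1, "wx": 0, "wy": 0, "wz": 0}
    - {"gripper": 0, "x": 0.2, "y": 0.5, "z": -3, "wx": 0, "wy": 0, "wz": 0}
    - {"gripper": 0, "x": 0, "y": 0, "z": -3.5, "wx": 0, "wy": 0, "wz": 0}
    - {"gripper": 0, "x": 0, "y": 0, "z": -3, "wx": 0, "wy": 0, "wz": 0}
    - {"gripper": 0, "x": 0, "y": 0, "z": -1, "wx": 0, "wy": 0, "wz": 0}
    - {"gripper": 0, "x": 0, "y": 0, "z": 0, "wx": 0, "wy": 0, "wz": 0}
    - {"gripper": 0, "x": 0, "y": 0, "z": 0, "wx": 0, "wy": 0, "wz": 0}

```text
t: 15.82
eef_pos: [0.5701, 0.2111, 0.2413]
eef_rot: [0.48, 1.569, 0.417]
force: [-0.3, 0.8, -0.4]
grip_width: 0.0005
```

```bash
python3 -c "
from st import *
st();snap('side','sd2.png')
a=cv2.imread('pics/sd2.png')[120:325,190:390];cv2.imwrite('pics/sd2z.png',cv2.resize(a,None,fx=2.9,fy=2.9,interpolation=2))
"
```

```text
t 15.82 pos [0.5701 0.2111 0.2413] gp [0.5703 0.2112 0.0783] xax [ 0.001  0.001 -1.   ] jaw -3.64 F [-0.3   0.76 -0.39] T [-0.09 -0.07 -0.06] w 0.0005
```

View pics/sd2z.png

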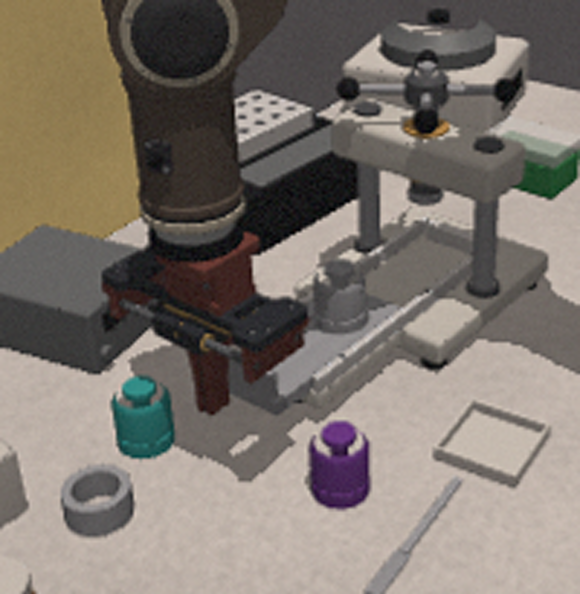

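Request:
carry_out:
  moves:
    - {"gripper": 0, "x": -0.06, "y": -1, "z": 0, "wx": 0, "wy": 0, "wz": 0}
    - {"gripper": 0, "x": -0.06, "y": -1, "z": 0, "wx": 0, "wy": 0, "wz": 0}
    - {"gripper": 0, "x": -0.03, "y": -0.4, "z": 0, "wx": 0, "wy": 0, "wz": 0}
    - {"gripper": 0, "x": -0.02, "y": -0.3, "z": 0, "wx": 0, "wy": 0, "wz": 0}
    - {"gripper": 0, "x": -0.02, "y": -0.3, "z": 0, "wx": 0, "wy": 0, "wz": 0}
    - {"gripper": 0, "x": -0.02, "y": -0.3, "z": 0, "wx": 0, "wy": 0, "wz": 0}
    - {"gripper": 0, "x": -0.03, "y": -0.4, "z": 0, "wx": 0, "wy": 0, "wz": 0}
    - {"gripper": 0, "x": -0.03, "y": -0.5, "z": 0, "wx": 0, "wy": 0, "wz": 0}
    - {"gripper": 0, "x": -0.04, "y": -0.6, "z": 0, "wx": 0, "wy": 0, "wz": 0}
    - {"gripper": 0, "x": -0.05, "y": -0.8, "z": 0, "wx": 0, "wy": 0, "wz": 0}
    - {"gripper": 0, "x": -0.05, "y": -0.8, "z": 0, "wx": 0, "wy": 0, "wz": 0}
    - {"gripper": 0, "x": -0.05, "y": -0.8, "z": 0, "wx": 0, "wy": 0, "wz": 0}

```text
t: 17.38
eef_pos: [0.565, 0.1382, 0.2403]
eef_rot: [-0.778, 1.571, -0.841]
force: [1.8, 3.9, 0.1]
grip_width: 0.0002
```

```bash
python3 -c "
from st import *
st();snap('side','sd3.png')
a=cv2.imread('pics/sd3.png')[120:325,190:390];cv2.imwrite('pics/sd3z.png',cv2.resize(a,None,fx=2.9,fy=2.9,interpolation=2))
"
```

```text
t 17.38 pos [0.565  0.1382 0.2403] gp [0.5651 0.1382 0.0773] xax [ 0. -0. -1.] jaw -3.65 F [1.78 3.91 0.14] T [ 0.75 -0.45 -0.05] w 0.0002
```

View pics/sd3z.png

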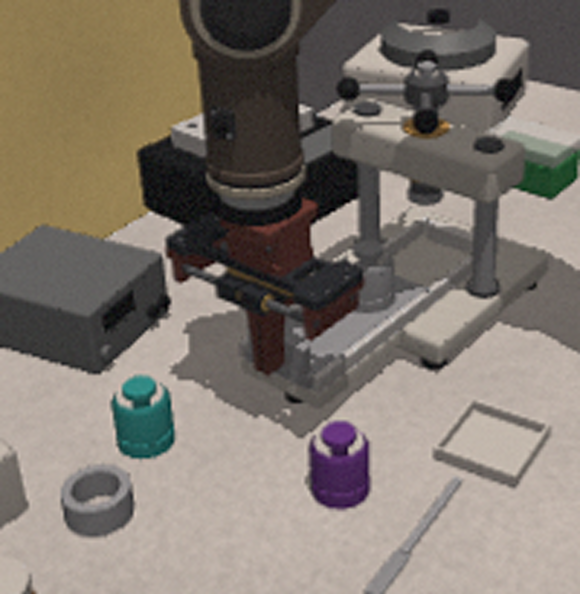

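Request:
carry_out:
  moves:
    - {"gripper": 0, "x": -0.05, "y": -0.8, "z": 0, "wx": 0, "wy": 0, "wz": 0}
    - {"gripper": 0, "x": -0.05, "y": -0.8, "z": 0, "wx": 0, "wy": 0, "wz": 0}
    - {"gripper": 0, "x": -0.05, "y": -0.8, "z": 0, "wx": 0, "wy": 0, "wz": 0}
    - {"gripper": 0, "x": -0.05, "y": -0.8, "z": 0, "wx": 0, "wy": 0, "wz": 0}
    - {"gripper": 0, "x": -0.05, "y": -0.8, "z": 0, "wx": 0, "wy": 0, "wz": 0}
    - {"gripper": 0, "x": -0.05, "y": -0.8, "z": 0, "wx": 0, "wy": 0, "wz": 0}
    - {"gripper": 0, "x": -0.05, "y": -0.8, "z": 0, "wx": 0, "wy": 0, "wz": 0}
    - {"gripper": 0, "x": -0.05, "y": -0.8, "z": 0, "wx": 0, "wy": 0, "wz": 0}
    - {"gripper": 0, "x": -0.05, "y": -0.8, "z": 0, "wx": 0, "wy": 0, "wz": 0}
    - {"gripper": 0, "x": -0.05, "y": -0.8, "z": 0, "wx": 0, "wy": 0, "wz": 0}
    - {"gripper": 0, "x": -0.05, "y": -0.8, "z": 0, "wx": 0, "wy": 0, "wz": 0}
    - {"gripper": 0, "x": -0.03, "y": -0.6, "z": 0, "wx": 0, "wy": 0, "wz": 0}

```text
t: 18.92
eef_pos: [0.5593, 0.0441, 0.2401]
eef_rot: [-1.184, 1.57, -1.248]
force: [-1.9, 3.6, -1.3]
grip_width: 0.0003
```

Request:
carry_out:
  moves:
    - {"gripper": 0, "x": -0.03, "y": -0.5, "z": 0, "wx": 0, "wy": 0, "wz": 0}
    - {"gripper": 0, "x": -0.02, "y": -0.4, "z": 0, "wx": 0, "wy": 0, "wz": 0}
    - {"gripper": 0, "x": -0.01, "y": -0.3, "z": 0, "wx": 0, "wy": 0, "wz": 0}
    - {"gripper": 0, "x": 0, "y": 0, "z": 0, "wx": 0, "wy": 0, "wz": 0}

```text
t: 19.42
eef_pos: [0.5587, 0.0362, 0.2402]
eef_rot: [1.391, 1.565, 1.33]
force: [-0.0, 13.9, -5.4]
grip_width: 0.0002
```

Request:
carry_out:
  moves:
    - {"gripper": 0, "x": 0, "y": -0.2, "z": 0, "wx": 0, "wy": 0, "wz": 0}
    - {"gripper": 0, "x": 0, "y": 0, "z": 0, "wx": 0, "wy": 0, "wz": 0}

```text
t: 19.68
eef_pos: [0.5586, 0.0358, 0.2403]
eef_rot: [1.409, 1.563, 1.35]
force: [-0.3, 18.9, -6.5]
grip_width: 0.0009
```

```bash
python3 -c "
from st import *
st();snap('side','sd4.png')
a=cv2.imread('pics/sd4.png')[120:325,190:390];cv2.imwrite('pics/sd4z.png',cv2.resize(a,None,fx=2.9,fy=2.9,interpolation=2))
"
```

```text
t 19.68 pos [0.5586 0.0358 0.2403] gp [0.5589 0.0371 0.0773] xax [ 0.002  0.008 -1.   ] jaw -3.38 F [-0.33 18.93 -6.47] T [ 4.02  0.06 -0.04] w 0.0009
```

View pics/sd4z.png

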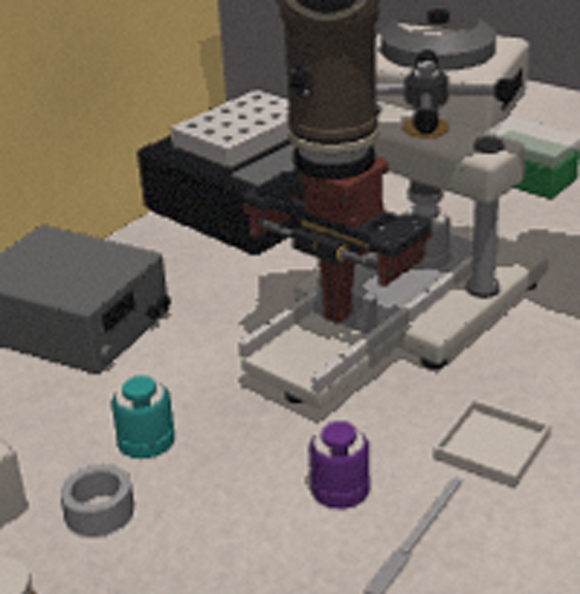

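Request:
carry_out:
  moves:
    - {"gripper": 0, "x": 0, "y": 1, "z": 0, "wx": 0, "wy": 0, "wz": 0}
    - {"gripper": 0, "x": 0, "y": 1.5, "z": 1, "wx": 0, "wy": 0, "wz": 0}
    - {"gripper": 0, "x": 0, "y": 0, "z": 4, "wx": 0, "wy": 0, "wz": 0}
    - {"gripper": 0, "x": 0, "y": 0, "z": 5, "wx": 0, "wy": 0, "wz": 0}
    - {"gripper": 0, "x": 0, "y": 0, "z": 5, "wx": 0, "wy": 0, "wz": 0}
    - {"gripper": 0, "x": 0, "y": 0, "z": 5, "wx": 0, "wy": 0, "wz": 0}
    - {"gripper": 0, "x": 0, "y": -2, "z": 3, "wx": 0, "wy": 0, "wz": 0}
    - {"gripper": 0, "x": 0, "y": -4, "z": 0, "wx": 0, "wy": 0, "wz": 0}
    - {"gripper": 0, "x": 0, "y": -4, "z": 0, "wx": 0, "wy": 0, "wz": 0}
    - {"gripper": 0, "x": 0, "y": -2, "z": 0, "wx": 0, "wy": 0, "wz": 0}
    - {"gripper": 0, "x": 0, "y": 0, "z": 0, "wx": 0, "wy": 0, "wz": 0}
    - {"gripper": 0, "x": 0, "y": 0, "z": 0, "wx": 0, "wy": 0, "wz": 0}

```text
t: 21.22
eef_pos: [0.5587, -0.0623, 0.4704]
eef_rot: [1.255, 1.57, 1.193]
force: [0.1, 0.0, 0.2]
grip_width: 0.0008
```

```bash
python3 -c "
from st import *
s,R=st();W=snap('wrist');im=W['image'][:,:,::-1].copy()
c=np.array([.5497,-.115,.248])
for k in range(4):
  a=np.radians(30.3+90*k)
  for u in proj(W,c+.078*np.array([np.cos(a),np.sin(a),0])): cv2.circle(im,tuple(int(round(v)) for v in u),3,(0,255,0),1)
for u in proj(W,c+[0,0,.026]): cv2.circle(im,tuple(int(round(v)) for v in u),3,(0,255,0),1)
cv2.imwrite('pics/w12.png',im);snap('side','sd5.png');snap('scene','sc5.png')
a=cv2.imread('pics/sd5.png')[120:325,190:390];cv2.imwrite('pics/sd5z.png',cv2.resize(a,None,fx=2.9,fy=2.9,interpolation=2))
"
```

```text
t 21.23 pos [ 0.5587 -0.0623  0.4704] gp [ 0.5587 -0.0622  0.3074] xax [ 0.     0.001 -1.   ] jaw -3.53 F [0.13 0.04 0.22] T [-0.03 -0.11  0.01] w 0.0008
```

View pics/w12.png

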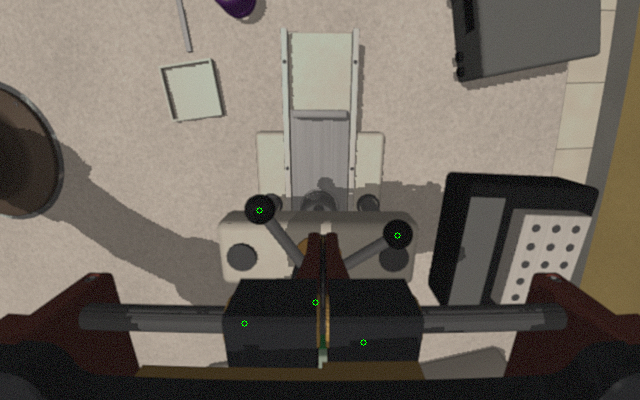

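View pics/sd5z.png

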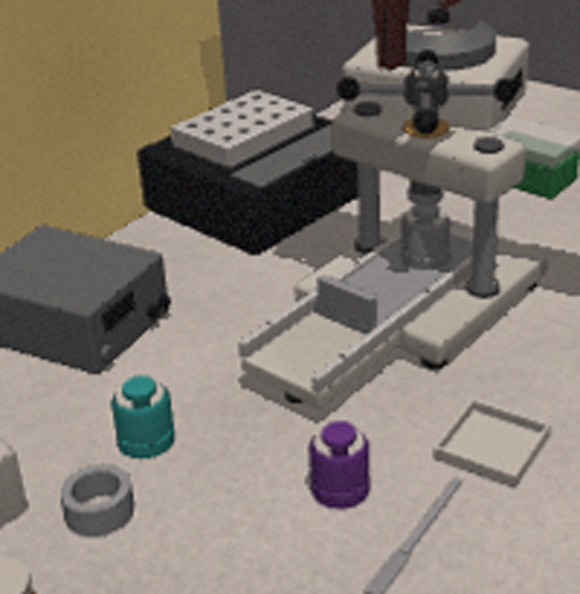

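Request:
carry_out:
  moves:
    - {"gripper": 0, "x": 0.2, "y": -0.3, "z": -1, "wx": 0, "wy": 0, "wz": 0}
    - {"gripper": 0, "x": 0, "y": 0, "z": -2, "wx": 0, "wy": 0, "wz": 0}
    - {"gripper": 0, "x": 0, "y": 0, "z": -2, "wx": 0, "wy": 0, "wz": 0}
    - {"gripper": 0, "x": 0, "y": 0, "z": -0.6, "wx": 0, "wy": 0, "wz": 0}
    - {"gripper": 0, "x": 0, "y": 0, "z": 0, "wx": 0, "wy": 0, "wz": 0}
    - {"gripper": 0, "x": 0, "y": 0, "z": 0, "wx": 0, "wy": 0, "wz": 0}

```text
t: 22.12
eef_pos: [0.5609, -0.067, 0.4148]
eef_rot: [0.003, 1.57, -0.06]
force: [0.7, 0.1, -0.2]
grip_width: 0.0005
```

```bash
cat > cp.py <<'E'
from st import *
C=np.array([.5497,-.115])
def cap(start=None,step=8,n=12):
    s,R=st();g=s['eef_pos'];F=s['force'];tip=g+.175*R[:,0]
    d=tip[:2]-C;print('tip r',np.hypot(*d).round(4),'ang',np.degrees(np.arctan2(d[1],d[0])).round(1))
    e=g[:2]-C
    tz=e[0]*F[1]-e[1]*F[0]+s['torque'][2]
    print('Mz on tool about axis',tz.round(3),' -> N at 55mm',(tz/.055).round(2), 'noTz',((e[0]*F[1]-e[1]*F[0])/.055).round(2))
def plan(a0,step,n,r=.05):
    a=np.radians(a0-step*np.arange(n+1));P=C+r*np.c_[np.cos(a),np.sin(a)]
    print('end cmd angle',a0-step*n);print((np.diff(P,axis=0)*100).round(2).tolist(),'dz/row',-1.6*step/360)
if __name__=='__main__':
    import sys
    cap()
    v=[float(x) for x in sys.argv[1:]]
    if v: plan(v[0],v[1],int(v[2]))
E
python3 cp.py 77.5 8 12
```

```text
t 22.12 pos [ 0.5609 -0.067   0.4148] gp [ 0.5611 -0.067   0.2518] xax [ 0.001 -0.    -1.   ] jaw -3.63 F [ 0.65  0.07 -0.18] T [-0.07 -0.1  -0.04] w 0.0005
tip r 0.0494 ang 76.6
Mz on tool about axis -0.069  -> N at 55mm -1.26 noTz -0.56
end cmd angle -18.5
[[0.67, -0.2], [0.63, -0.29], [0.59, -0.37], [0.53, -0.45], [0.46, -0.52], [0.39, -0.58], [0.3, -0.63], [0.21, -0.67], [0.12, -0.69], [0.02, -0.7], [-0.08, -0.69], [-0.17, -0.68]] dz/row -0.035555555555555556
```

Request:
carry_out:
  moves:
    - {"gripper": 0, "x": 0.67, "y": -0.2, "z": 0, "wx": 0, "wy": 0, "wz": 0}
    - {"gripper": 0, "x": 0.63, "y": -0.29, "z": 0, "wx": 0, "wy": 0, "wz": 0}
    - {"gripper": 0, "x": 0.59, "y": -0.37, "z": 0, "wx": 0, "wy": 0, "wz": 0}
    - {"gripper": 0, "x": 0.53, "y": -0.45, "z": -0.03, "wx": 0, "wy": 0, "wz": 0}
    - {"gripper": 0, "x": 0.46, "y": -0.52, "z": -0.03, "wx": 0, "wy": 0, "wz": 0}
    - {"gripper": 0, "x": 0.39, "y": -0.58, "z": -0.03, "wx": 0, "wy": 0, "wz": 0}
    - {"gripper": 0, "x": 0.3, "y": -0.63, "z": -0.03, "wx": 0, "wy": 0, "wz": 0}
    - {"gripper": 0, "x": 0.21, "y": -0.67, "z": -0.03, "wx": 0, "wy": 0, "wz": 0}
    - {"gripper": 0, "x": 0.12, "y": -0.69, "z": -0.03, "wx": 0, "wy": 0, "wz": 0}
    - {"gripper": 0, "x": 0.02, "y": -0.7, "z": -0.03, "wx": 0, "wy": 0, "wz": 0}
    - {"gripper": 0, "x": -0.08, "y": -0.69, "z": -0.03, "wx": 0, "wy": 0, "wz": 0}
    - {"gripper": 0, "x": -0.17, "y": -0.68, "z": -0.03, "wx": 0, "wy": 0, "wz": 0}

```text
t: 23.62
eef_pos: [0.5978, -0.1283, 0.411]
eef_rot: [1.724, 1.565, 1.665]
force: [0.4, 11.6, -1.6]
grip_width: 0.0
```

```bash
python3 cp.py -18.5 8 9; python3 -c "
from st import *
snap('scene','sc6.png')
a=cv2.imread('pics/sc6.png')[140:280,230:370];cv2.imwrite('pics/sc6z.png',cv2.resize(a,None,fx=4,fy=4,interpolation=2))"
```

```text
t 23.62 pos [ 0.5978 -0.1283  0.411 ] gp [ 0.5977 -0.1273  0.248 ] xax [-0.001  0.006 -1.   ] jaw -3.42 F [ 0.41 11.55 -1.63] T [ 2.22 -0.27 -0.13] w 0.0
tip r 0.0495 ang -14.3
Mz on tool about axis 0.432  -> N at 55mm 7.86 noTz 10.2
end cmd angle -90.5
[[-0.27, -0.64], [-0.35, -0.6], [-0.43, -0.55], [-0.51, -0.48], [-0.57, -0.41], [-0.62, -0.32], [-0.66, -0.23], [-0.68, -0.14], [-0.7, -0.04]] dz/row -0.035555555555555556
```

View pics/sc6z.png

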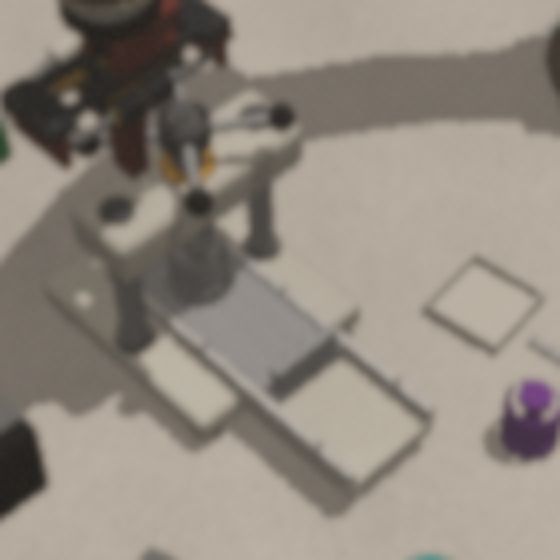

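Request:
carry_out:
  moves:
    - {"gripper": 0, "x": -0.27, "y": -0.64, "z": -0.04, "wx": 0, "wy": 0, "wz": 0}
    - {"gripper": 0, "x": -0.35, "y": -0.6, "z": -0.04, "wx": 0, "wy": 0, "wz": 0}
    - {"gripper": 0, "x": -0.43, "y": -0.55, "z": -0.04, "wx": 0, "wy": 0, "wz": 0}
    - {"gripper": 0, "x": -0.51, "y": -0.48, "z": -0.04, "wx": 0, "wy": 0, "wz": 0}
    - {"gripper": 0, "x": -0.57, "y": -0.41, "z": -0.04, "wx": 0, "wy": 0, "wz": 0}
    - {"gripper": 0, "x": -0.62, "y": -0.32, "z": -0.04, "wx": 0, "wy": 0, "wz": 0}
    - {"gripper": 0, "x": -0.66, "y": -0.23, "z": -0.04, "wx": 0, "wy": 0, "wz": 0}
    - {"gripper": 0, "x": -0.68, "y": -0.14, "z": -0.04, "wx": 0, "wy": 0, "wz": 0}
    - {"gripper": 0, "x": -0.7, "y": -0.04, "z": -0.04, "wx": 0, "wy": 0, "wz": 0}

```text
t: 24.8
eef_pos: [0.5518, -0.1645, 0.409]
eef_rot: [0.357, 1.562, 0.295]
force: [10.8, 4.1, -2.5]
grip_width: 0.0006
```

```bash
python3 cp.py -90.5 8 9; python3 -c "
from st import *
snap('side','sd6.png')
a=cv2.imread('pics/sd6.png')[120:260,270:390];cv2.imwrite('pics/sd6z.png',cv2.resize(a,None,fx=4,fy=4,interpolation=2))"
```

```text
t 24.8 pos [ 0.5518 -0.1645  0.409 ] gp [ 0.5532 -0.1641  0.246 ] xax [ 0.008  0.002 -1.   ] jaw -3.55 F [10.82  4.08 -2.51] T [ 0.65 -2.52 -0.16] w 0.0006
tip r 0.0492 ang -85.9
Mz on tool about axis 0.383  -> N at 55mm 6.96 noTz 9.9
end cmd angle -162.5
[[-0.7, 0.05], [-0.68, 0.15], [-0.65, 0.24], [-0.61, 0.33], [-0.56, 0.41], [-0.5, 0.49], [-0.42, 0.55], [-0.34, 0.61], [-0.26, 0.65]] dz/row -0.035555555555555556
```

View pics/sd6z.png

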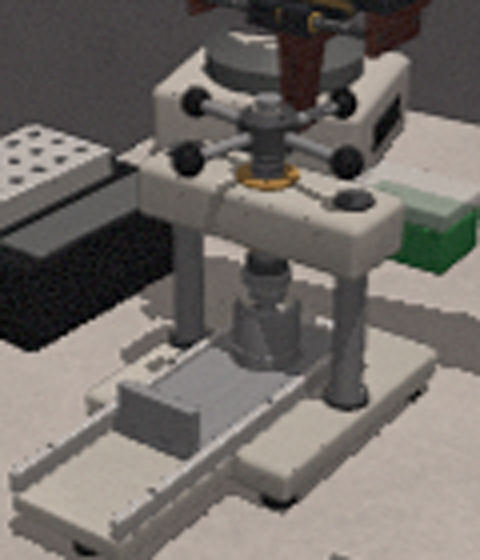

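```bash
python3 -c "
from cp import *
B=optics.read_camera('side')
for p in [(190,160),(347,162),(344,103),(196,102)]:
  q=onz(B,(p[0]/4+270-.4,p[1]/4+120-.4),.242);d=q[:2]-C;print(q.round(4),np.hypot(*d).round(4),np.degrees(np.arctan2(d[1],d[0])).round(1))
def gap(): pass
"
```

```text
[ 0.5686 -0.0396  0.242 ] 0.0777 75.9
[ 0.4743 -0.0941  0.242 ] 0.0783 164.5
[ 0.5283 -0.1889  0.242 ] 0.0769 -106.1
[ 0.6243 -0.1318  0.242 ] 0.0764 -12.7
```

Request:
carry_out:
  moves:
    - {"gripper": 0, "x": -0.7, "y": 0.05, "z": -0.04, "wx": 0, "wy": 0, "wz": 0}
    - {"gripper": 0, "x": -0.68, "y": 0.15, "z": -0.04, "wx": 0, "wy": 0, "wz": 0}
    - {"gripper": 0, "x": -0.65, "y": 0.24, "z": -0.04, "wx": 0, "wy": 0, "wz": 0}
    - {"gripper": 0, "x": -0.61, "y": 0.33, "z": -0.04, "wx": 0, "wy": 0, "wz": 0}
    - {"gripper": 0, "x": -0.56, "y": 0.41, "z": -0.04, "wx": 0, "wy": 0, "wz": 0}
    - {"gripper": 0, "x": -0.5, "y": 0.49, "z": -0.04, "wx": 0, "wy": 0, "wz": 0}
    - {"gripper": 0, "x": -0.42, "y": 0.55, "z": -0.04, "wx": 0, "wy": 0, "wz": 0}

```text
t: 25.78
eef_pos: [0.5101, -0.1453, 0.4063]
eef_rot: [-0.273, 1.564, -0.338]
force: [7.9, -5.7, -0.2]
grip_width: 0.0006
```

```bash
python3 cp.py -146.5 6 14
```

```text
t 25.77 pos [ 0.5101 -0.1453  0.4063] gp [ 0.5112 -0.1457  0.2433] xax [ 0.007 -0.002 -1.   ] jaw -3.73 F [ 7.89 -5.71 -0.24] T [-1.21 -1.73 -0.05] w 0.0006
tip r 0.0492 ang -141.4
Mz on tool about axis 0.411  -> N at 55mm 7.47 noTz 8.46
end cmd angle -230.5
[[-0.27, 0.45], [-0.22, 0.48], [-0.17, 0.5], [-0.11, 0.51], [-0.06, 0.52], [-0.0, 0.52], [0.05, 0.52], [0.1, 0.51], [0.16, 0.5], [0.21, 0.48], [0.26, 0.46], [0.3, 0.43], [0.35, 0.39], [0.39, 0.35]] dz/row -0.026666666666666672
```

Request:
carry_out:
  moves:
    - {"gripper": 0, "x": -0.27, "y": 0.45, "z": -0.03, "wx": 0, "wy": 0, "wz": 0}
    - {"gripper": 0, "x": -0.22, "y": 0.48, "z": -0.03, "wx": 0, "wy": 0, "wz": 0}
    - {"gripper": 0, "x": -0.17, "y": 0.5, "z": -0.03, "wx": 0, "wy": 0, "wz": 0}
    - {"gripper": 0, "x": -0.11, "y": 0.51, "z": -0.03, "wx": 0, "wy": 0, "wz": 0}

```text
t: 26.28
eef_pos: [0.502, -0.1266, 0.4049]
eef_rot: [-0.537, 1.565, -0.603]
force: [4.9, -8.3, 1.9]
grip_width: 0.0004
```

```bash
python3 cp.py;  python3 -c "
from st import *
snap('side','sd7.png')
a=cv2.imread('pics/sd7.png')[120:260,270:390];cv2.imwrite('pics/sd7z.png',cv2.resize(a,None,fx=4,fy=4,interpolation=2))"
```

```text
t 26.27 pos [ 0.502  -0.1266  0.4049] gp [ 0.5027 -0.1271  0.2419] xax [ 0.005 -0.003 -1.   ] jaw -3.77 F [ 4.93 -8.28  1.87] T [-1.71 -1.2  -0.07] w 0.0004
tip r 0.0485 ang -165.5
Mz on tool about axis 0.38  -> N at 55mm 6.91 noTz 8.22
```

View pics/sd7z.png

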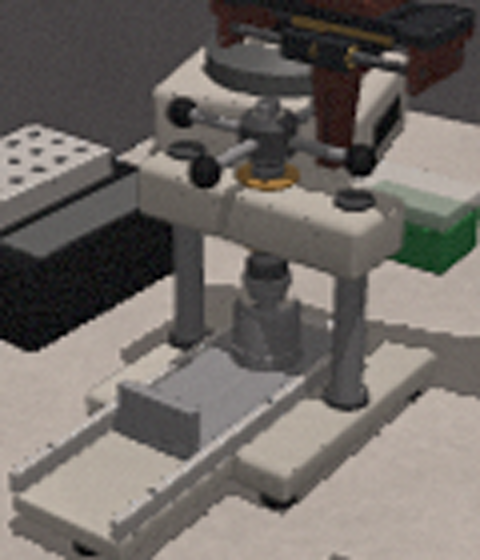

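Request:
carry_out:
  moves:
    - {"gripper": 0, "x": -0.06, "y": 0.52, "z": -0.03, "wx": 0, "wy": 0, "wz": 0}
    - {"gripper": 0, "x": 0, "y": 0.52, "z": -0.03, "wx": 0, "wy": 0, "wz": 0}
    - {"gripper": 0, "x": 0.05, "y": 0.52, "z": -0.03, "wx": 0, "wy": 0, "wz": 0}
    - {"gripper": 0, "x": 0, "y": 0, "z": 0, "wx": 0, "wy": 0, "wz": 0}

```text
t: 26.82
eef_pos: [0.5013, -0.1113, 0.4037]
eef_rot: [-0.926, 1.566, -0.992]
force: [1.9, -7.6, 2.4]
grip_width: 0.0007
```

```bash
python3 cp.py
```

```text
t 26.82 pos [ 0.5013 -0.1113  0.4037] gp [ 0.5017 -0.1119  0.2407] xax [ 0.003 -0.004 -1.   ] jaw -3.79 F [ 1.92 -7.63  2.41] T [-1.75 -0.5  -0.11] w 0.0007
tip r 0.048 ang 176.4
Mz on tool about axis 0.249  -> N at 55mm 4.52 noTz 6.58
```

Request:
carry_out:
  moves:
    - {"gripper": 0, "x": 0.1, "y": 0.51, "z": -0.03, "wx": 0, "wy": 0, "wz": 0}
    - {"gripper": 0, "x": 0.16, "y": 0.5, "z": -0.03, "wx": 0, "wy": 0, "wz": 0}
    - {"gripper": 0, "x": 0.21, "y": 0.48, "z": -0.03, "wx": 0, "wy": 0, "wz": 0}

```text
t: 27.2
eef_pos: [0.5055, -0.0971, 0.4025]
eef_rot: [-1.418, 1.566, -1.485]
force: [-1.7, -9.8, 2.4]
grip_width: 0.0009
```

```bash
python3 cp.py -182.5 6 14;  python3 -c "
from st import *
snap('side','sd8.png')
a=cv2.imread('pics/sd8.png')[120:260,270:390];cv2.imwrite('pics/sd8z.png',cv2.resize(a,None,fx=4,fy=4,interpolation=2))"
```

```text
t 27.2 pos [ 0.5055 -0.0971  0.4025] gp [ 0.5056 -0.0979  0.2395] xax [ 0.    -0.005 -1.   ] jaw -3.85 F [-1.75 -9.77  2.36] T [-2.12  0.28 -0.14] w 0.0009
tip r 0.0473 ang 158.9
Mz on tool about axis 0.325  -> N at 55mm 5.91 noTz 8.42
end cmd angle -266.5
[[0.05, 0.52], [0.1, 0.51], [0.16, 0.5], [0.21, 0.48], [0.26, 0.46], [0.3, 0.43], [0.35, 0.39], [0.39, 0.35], [0.42, 0.31], [0.45, 0.27], [0.48, 0.22], [0.5, 0.17], [0.51, 0.11], [0.52, 0.06]] dz/row -0.026666666666666672
```

View pics/sd8z.png

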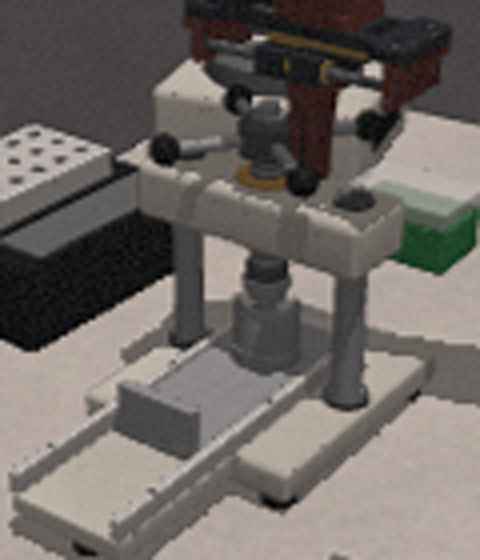

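```bash
cat > wa.py <<'E'
from cp import *
def wa(B,pts,z):
  for p in pts:
    q=onz(B,(p[0]/4+270-.4,p[1]/4+120-.4),z);d=q[:2]-C;print(q.round(4),np.hypot(*d).round(4),np.degrees(np.arctan2(d[1],d[0])).round(1))
E
python3 -c "
from wa import *
B=optics.read_camera('side')
wa(B,[(163,150),(301,181),(374,125),(238,98)],.237)"
```

```text
[ 0.601  -0.0534  0.237 ] 0.0801 50.2
[ 0.491  -0.0596  0.237 ] 0.0808 136.7
[ 0.4946 -0.1735  0.237 ] 0.0804 -133.3
[ 0.6083 -0.1661  0.237 ] 0.0778 -41.1
```

```bash
python3 -c "
import cv2
a=cv2.imread('pics/sd8.png')[170:220,310:370];cv2.imwrite('pics/z8.png',cv2.resize(a,None,fx=8,fy=8,interpolation=2))"
```

```text
(no output)
```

View pics/z8.png

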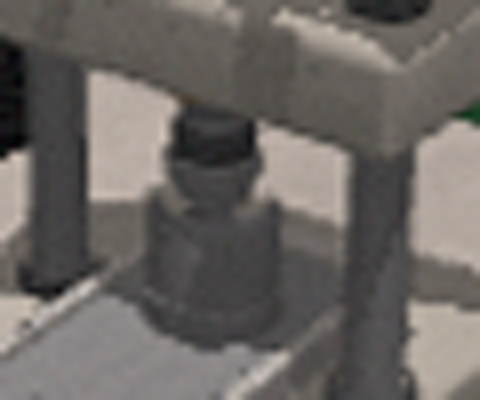

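Request:
carry_out:
  moves:
    - {"gripper": 0, "x": 0.26, "y": 0.46, "z": -0.03, "wx": 0, "wy": 0, "wz": 0}
    - {"gripper": 0, "x": 0.3, "y": 0.43, "z": -0.03, "wx": 0, "wy": 0, "wz": 0}

```text
t: 27.55
eef_pos: [0.5106, -0.0885, 0.4015]
eef_rot: [-1.812, 1.565, -1.88]
force: [-4.8, -11.0, 2.4]
grip_width: 0.0009
```

```bash
python3 cp.py
```

```text
t 27.55 pos [ 0.5106 -0.0885  0.4015] gp [ 0.5103 -0.0893  0.2385] xax [-0.002 -0.005 -1.   ] jaw -3.86 F [ -4.82 -10.95   2.44] T [-2.36  0.85 -0.02] w 0.0009
tip r 0.047 ang 147.0
Mz on tool about axis 0.536  -> N at 55mm 9.75 noTz 10.11
```

Request:
carry_out:
  moves:
    - {"gripper": 0, "x": 0.35, "y": 0.39, "z": -0.03, "wx": 0, "wy": 0, "wz": 0}

```text
t: 27.68
eef_pos: [0.5139, -0.0847, 0.401]
eef_rot: [-1.96, 1.565, -2.028]
force: [-6.0, -12.4, 3.9]
grip_width: 0.0006
```

```bash
python3 cp.py -218.5 6 12
```

```text
t 27.68 pos [ 0.5139 -0.0847  0.401 ] gp [ 0.5134 -0.0856  0.238 ] xax [-0.003 -0.005 -1.   ] jaw -3.87 F [ -6.03 -12.42   3.92] T [-2.5   1.04 -0.08] w 0.0006
tip r 0.0467 ang 141.0
Mz on tool about axis 0.551  -> N at 55mm 10.02 noTz 11.41
end cmd angle -290.5
[[0.35, 0.39], [0.39, 0.35], [0.42, 0.31], [0.45, 0.27], [0.48, 0.22], [0.5, 0.17], [0.51, 0.11], [0.52, 0.06], [0.52, 0.0], [0.52, -0.05], [0.51, -0.1], [0.5, -0.16]] dz/row -0.026666666666666672
```

Request:
carry_out:
  moves:
    - {"gripper": 0, "x": 0.35, "y": 0.39, "z": -0.03, "wx": 0, "wy": 0, "wz": 0}

```text
t: 27.8
eef_pos: [0.5171, -0.0808, 0.4006]
eef_rot: [-2.101, 1.564, -2.168]
force: [-6.8, -12.3, 4.9]
grip_width: 0.0003
```

```bash
python3 cp.py;python3 cp.py
```

```text
t 27.8 pos [ 0.5171 -0.0808  0.4006] gp [ 0.5165 -0.0817  0.2376] xax [-0.004 -0.006 -1.   ] jaw -3.87 F [ -6.77 -12.28   4.89] T [-2.59  1.28 -0.06] w 0.0003
tip r 0.047 ang 135.0
Mz on tool about axis 0.572  -> N at 55mm 10.41 noTz 11.48
t 27.8 pos [ 0.5171 -0.0808  0.4006] gp [ 0.5165 -0.0817  0.2376] xax [-0.004 -0.006 -1.   ] jaw -3.87 F [ -6.77 -12.28   4.89] T [-2.59  1.28 -0.06] w 0.0003
tip r 0.047 ang 135.0
Mz on tool about axis 0.572  -> N at 55mm 10.41 noTz 11.48
```

Request:
carry_out:
  moves:
    - {"gripper": 0, "x": 0.39, "y": 0.35, "z": -0.03, "wx": 0, "wy": 0, "wz": 0}

```text
t: 27.92
eef_pos: [0.5208, -0.0772, 0.4001]
eef_rot: [-2.213, 1.564, -2.28]
force: [-7.7, -9.9, 4.7]
grip_width: 0.0003
```

```bash
python3 cp.py
```

```text
t 27.93 pos [ 0.5208 -0.0772  0.4001] gp [ 0.52   -0.0781  0.2371] xax [-0.005 -0.006 -1.   ] jaw -3.86 F [-7.68 -9.85  4.67] T [-2.18  1.72 -0.02] w 0.0003
tip r 0.0473 ang 128.9
Mz on tool about axis 0.552  -> N at 55mm 10.04 noTz 10.46
```

Request:
carry_out:
  moves:
    - {"gripper": 0, "x": 0.42, "y": 0.31, "z": -0.03, "wx": 0, "wy": 0, "wz": 0}

```text
t: 28.05
eef_pos: [0.5247, -0.074, 0.3997]
eef_rot: [-2.316, 1.563, -2.384]
force: [-9.9, -10.3, 5.8]
grip_width: 0.0005
```

```bash
python3 cp.py;  python3 -c "
from st import *
snap('side','sd9.png')
a=cv2.imread('pics/sd9.png')[120:260,270:390];cv2.imwrite('pics/sd9z.png',cv2.resize(a,None,fx=4,fy=4,interpolation=2))"
```

```text
t 28.05 pos [ 0.5247 -0.074   0.3997] gp [ 0.5238 -0.0749  0.2367] xax [-0.006 -0.005 -1.   ] jaw -3.86 F [ -9.93 -10.27   5.8 ] T [-2.29  1.96 -0.01] w 0.0005
tip r 0.0477 ang 123.0
Mz on tool about axis 0.649  -> N at 55mm 11.8 noTz 12.06
```

View pics/sd9z.png

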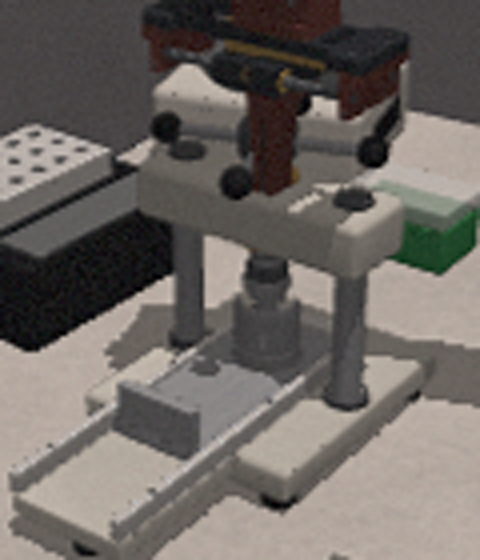

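Request:
carry_out:
  moves:
    - {"gripper": 0, "x": 0.22, "y": 0.14, "z": -0.01, "wx": 0, "wy": 0, "wz": 0}

```text
t: 28.22
eef_pos: [0.5267, -0.0723, 0.3994]
eef_rot: [-2.401, 1.563, -2.468]
force: [-9.7, -11.1, 4.3]
grip_width: 0.0004
```

```bash
python3 cp.py;  python3 -c "
from wa import *
B=snap('side')
wa(B,[(166,127),(235,182),(373,151)],.2355)"
```

```text
t 28.23 pos [ 0.5267 -0.0723  0.3994] gp [ 0.5257 -0.0732  0.2364] xax [-0.006 -0.005 -1.   ] jaw -3.83 F [ -9.68 -11.05   4.34] T [-2.29  2.02 -0.02] w 0.0004
tip r 0.0482 ang 120.0
Mz on tool about axis 0.648  -> N at 55mm 11.78 noTz 12.12
[ 0.625  -0.0924  0.2355] 0.0786 16.7
[ 0.5301 -0.0372  0.2355] 0.0803 104.1
[ 0.4745 -0.1339  0.2355] 0.0775 -165.9
```

Request:
carry_out:
  moves:
    - {"gripper": 0, "x": -0.8, "y": -0.6, "z": 0, "wx": 0, "wy": 0, "wz": 0}
    - {"gripper": 0, "x": -0.8, "y": -0.7, "z": 0, "wx": 0, "wy": 0, "wz": 0}
    - {"gripper": 0, "x": 0, "y": 0, "z": 1, "wx": 0, "wy": 0, "wz": 0}
    - {"gripper": 0, "x": 0, "y": 0, "z": 3, "wx": 0, "wy": 0, "wz": 0}
    - {"gripper": 0, "x": 0, "y": 0, "z": 4, "wx": 0, "wy": 0, "wz": 0}
    - {"gripper": 0, "x": -0.5, "y": 3, "z": 4, "wx": 0, "wy": 0, "wz": 0}
    - {"gripper": 0, "x": -1, "y": 5, "z": 2, "wx": 0, "wy": 0, "wz": 0}
    - {"gripper": 0, "x": -1, "y": 5, "z": 0, "wx": 0, "wy": 0, "wz": 0}
    - {"gripper": 0, "x": -1, "y": 4, "z": 0, "wx": 0, "wy": 0, "wz": 0}
    - {"gripper": 0, "x": 0, "y": 0, "z": 0, "wx": 0, "wy": 0, "wz": 0}

```text
t: 29.52
eef_pos: [0.4758, 0.0919, 0.5416]
eef_rot: [0.4, 1.569, 0.343]
force: [-0.1, 0.7, -0.6]
grip_width: 0.0006
```

```bash
python3 cp.py;  python3 -c "
from st import *
snap('side','sd10.png');W=snap('wrist','w13.png')
a=cv2.imread('pics/sd10.png')[120:260,270:390];cv2.imwrite('pics/sd10z.png',cv2.resize(a,None,fx=4,fy=4,interpolation=2))"
```

```text
t 29.52 pos [0.4758 0.0919 0.5416] gp [0.4762 0.092  0.3786] xax [ 0.002  0.001 -1.   ] jaw -3.26 F [-0.15  0.7  -0.59] T [-0.04 -0.07  0.04] w 0.0006
tip r 0.2197 ang 109.6
Mz on tool about axis 0.016  -> N at 55mm 0.29 noTz -0.38
```

View pics/sd10z.png

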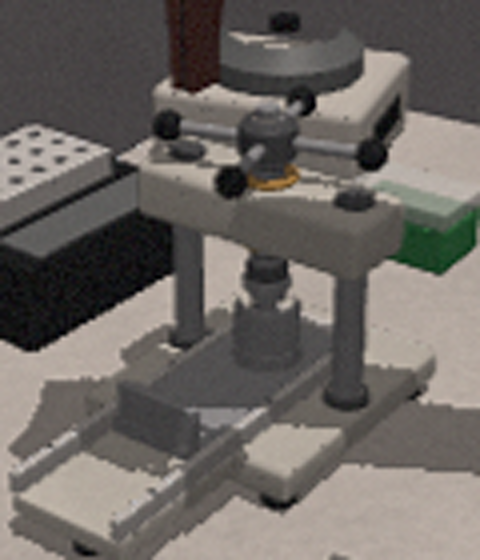

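View pics/w13.png

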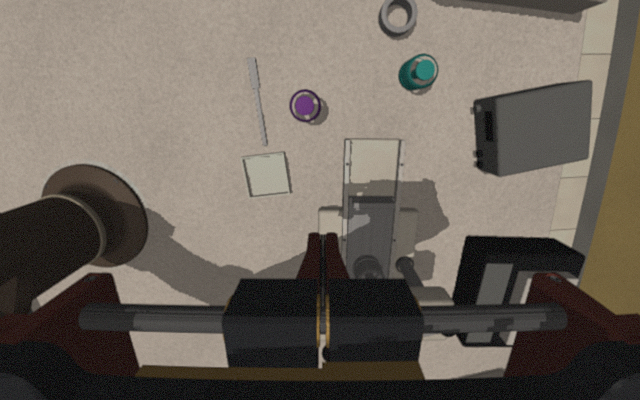

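```bash
python3 -c "
from wa import *
B=optics.read_camera('side')
wa(B,[(168,125),(232,182),(372,153),(300,101)],.2352)
print(manip.hand_in())"
```

```text
[ 0.6263 -0.097   0.2352] 0.0787 13.2
[ 0.5322 -0.0366  0.2352] 0.0803 102.6
[ 0.4738 -0.131   0.2352] 0.0776 -168.1
[ 0.567  -0.1898  0.2352] 0.0768 -77.0
the job is handed in; nothing more can be done
None
```

The die is standing in the nest, the tray is home, and the screw is wound down to a light pre-load. I handed the job in at about 29.5 s of the 72 s allowed.

- **Die:** I gripped the steel die by its cylinder and set it upright in the nest. The floor contact came at the expected height, and the wrist picture afterwards matched a seated, upright die.
- **Tray:** I pushed it by the lip until it stopped. The force rose from about 4 N to 19 N with almost no further movement, and the lip was then where a fully home tray puts it.
- **Screw:** I wound it about 288° clockwise, roughly 12.8 mm down. At a 55 mm arm the wheel took about 7–8 N while running free and about 12 N at the end, inside the 11–14 N range. I then backed the finger off and raised the arm clear.
- **Last checks:** The wheel had not turned back after I let go. The foot was on the plunger, there was no force on the tool, and the bystanders in view had not moved.

**What disagreed:**
- The wheel force readings scattered by about ±0.7 N. One taken just before the foot met the plunger was low, at 5.9 N.
- A separate estimate, from the total turn and the plunger height I measured in the pictures, gives about 12.4 N.

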